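# Gauge a turning blank with the flip stop

## Robot

A 6-joint arm with a two-finger parallel gripper is mounted at the origin on the work surface. World frame = base frame: x ahead of the robot, y to its left, z up, the work surface at z = 0. Lengths are in mm, angles in rad, forces in N, time in s.
With the tool pointing down it reaches from about 400 to 925 mm from the base axis. Payload 12.5 kg.
Tool frame: the origin (TCP) lies on the centre line of the jaws, within the pads' length; the fingertips stand 19 mm ahead of it and the grasp point (between the pads) is the TCP; y points along the fingers, x is the direction in which the jaws open and shut, and the axes are right-handed (so a half turn about y gives the same grasp; the last joint's range is limited). The gripper opens to 95 mm and grips with 3 to 60 N. Pads are 20 mm wide; open, the fingers measure 119 mm over their backs; the gripper's body (75 mm by 180 mm) begins 59 mm behind the grasp point.
Start: joints at [1.208, 0.491, 1.559, -0, 1.092, -0.106], TCP at [158.724, 604.528, 206.361] pointing down, gripper open.
Joint ranges: [-3.1, 3.1], [-0.84, 2.19], [0.05, 2.79], [-1.13, 4.28], [0.06, 2.93], [-2.69, 2.69]. Speed limits (rad/s): [2.22, 2.22, 2.79, 3.14, 3.14, 3.14].

## Interface

Orientations are given as [roll, pitch, yaw] about the fixed x, y, z axes, in that order (R = Rz(yaw) Ry(pitch) Rx(roll)).
In Python, from cell import env gives the robot as it stands. The module is installed in compiled form; this text tells all that it offers.
- The arm moves only by the tool move_arm, never from a script. Its argument "rows" is a list of rows, each an object of numbers: "tx", "ty", "tz": the shift along the tool's x, y, z in cm; "rx", "ry", "rz": the turn, a rotation vector about the tool's x, y, z in rad; "grip": the opening in per cent of the stroke, from 0 (shut) to 100 (fully open). In form: [{"tx": .., "ty": .., "tz": .., "rx": .., "ry": .., "rz": .., "grip": ..}, ...]. A call has 1 to 10 rows; each row shifts and turns the commanded pose from where the row before left it, along the tool's axes as they then stand; what a row does not reach is not made up. A row lasts 1/12 s, in which the tool goes at most 41.7 mm and 7.16 degrees, less where a joint would pass 70% of its speed; a pose out of reach is approached as far as the arm can. A call is refused whole if a number of a shift passes 4.17 or a number of a turn 0.125, either way. A call with a gripper value outside its range is refused whole. The fingers move at their own pace and stop on an object; the grip force is fixed at half the most. Time passes only in rows, so rows that do not move let the fingers close. It gives the time, the measured TCP pose, the force and the opening at its end, in the units of the state.
- env.state(): the state, without advancing time (a new reading comes with each control period).
- env.read_camera(name): name is "scene" or "top" or "wrist"; returns (picture, depth): 420x560x3 uint8, blue, green, red; 420x560 float32, mm along the optical axis (not along the pixel's ray), 0 where there is no reading.
- env.calibration(name): a dict with "vertical_fov" (degrees; the focal length in pixels is half the picture's height over the tangent of half this angle, whatever the lens; pixels are square), "cx", "cy" (the principal point, pixels), "eye" and "rotation" of the camera in the world. Camera axes: x right, y up, looking along -z (the intrinsics and any distortion apply to the point x, -y, -z); pixel columns grow to the right and rows downward; lengths in mm; the calibration is good to about 2 mm. A picture is of the moment at which its call begins: read the wrist's pose just before it. calibration takes no time and is no camera call; for the wrist camera it gives the pose at the moment of the call.
- env.job_done(): hands the job in, once; it reports no verdict.
The state is a dict: "t": time; "joints": joint angles; "qvel": joint speeds; "tau": joint torques, N m; "eef_pos": TCP position; "tcp_rot": TCP orientation; "ft_force": force on the tool from outside, world axes, zero at the start; "moment": the same for the moment, N m; "opening": opening from 0.0 (shut) to 1.0 (fully open).
Only numpy, scipy, OpenCV 4.12 (cv2) and the standard library are available. Lean on these libraries where they do the work, as an engineer would, in place of code of your own. Each camera call takes 0.05 s, during which the arm holds its last target.

## Task

On the cross-cut fixture, flip the hinged stop fully down, then slide the turning blank along the fence, flat on the bed and flush against the fence, until its end bears on the head of the stop's set screw with a light but positive push (some 10 N) for a moment. Do not shove the stop along the fence: its carriage is only hand-clamped and its setting must not change. Leave the blank exactly there, let go, and flip the stop up and back out of the way, without disturbing the other things on the bench.

Things in the scene. Friction and masses are not known exactly. Their poses are not given: they have to be found in the camera images.
- fixture: Cross-cut fixture on the bench: plywood bed 200 (x) x 460 (y) x 18 mm. Origin: centre of its underside; x points to the fence, y along it, z up. Bed top z = 18 mm. Low aluminium fence 20 mm thick, 22 mm high over the bed, working face (towards -x) at x = 50 mm: a flush blank's centre line is at x = 30 mm. Position and yaw vary.
- clamp (a point): Centre of the black clamp knob (30 mm wide, top 71 mm over the bed) on the dark steel carriage astride the fence that carries the flip stop; axes as the fixture. Carriage 34 (x) x 54 (y) mm, top 49 mm over the bed. Held by friction only: pushes along the fence above about 18 N make it slip and spoil the setting (1.5 mm is too much).
- hinge (a point): Point on the stop's hinge axis, in line with grip_bar (36 mm to the -y side of the carriage's near face). The axis runs along fixture y, over the middle of the fence (fixture x = 60 mm), 34 mm above the bed. Axes as the fixture.
- flip_stop (a joint): Angle of the hinged stop, rad: 0 fully down (on its own end stop, leaf in front of the fence, gauging), 1.57 upright, 1.9 fully up and back. Starts between 1.4 and 1.85. Stiff hinge (0.14 N m): stays where it is left, needs 2 to 4 N at the grip bar.
- grip_bar (a point): Middle of the free part of the stop's handle: black round bar, 16 mm thick, parallel to the hinge, free for 43 mm; its +y end is on a 10 mm stem rising from the leaf. At angle t it is at fixture x = 55 (sin t - cos t), z = 55 (sin t + cos t) mm from point hinge (down: 89 mm over the bed). Can be pinched across the fence, turning freely in the grip, or pushed.
- stop_face (a point): Point on the steel leaf's face that looks to fixture -y, whence the blank comes; 20 mm to the +y side of grip_bar. A round-headed set screw (18 mm head, 34 mm from the hinge axis, 24 mm over the bed when down) stands 4 to 28 mm proud of this face as last set, unmeasured: the blank's end must bear on its head, found by feel. Down, the leaf covers 4 to 44 mm over the bed.
- blank_center (a point): Centre of the square-edged wooden turning blank, 40 (x) x 150 (long, y) x 55 mm high, about 0.2 kg, flat on the bed, length roughly along the fence (yaw within 0.2 rad), some 15 to 55 mm clear of it, its +y end 60 to 150 mm short of the leaf. It stands 33 mm higher than the fence, so can be pinched across its width above the fence.
- blank_end (a point): Centre of the blank's +y end face (nearest the stop), 75 mm from blank_center along the blank's y axis; this end goes against the stop.
- pear: Turned wooden pear, 58 mm across, 90 mm high; origin under its centre. Bystander, leave alone.
- disc: Wooden bowl blank, 84 mm across, 50 mm high; origin under its centre. Bystander, leave alone.
- wax: Jar of wax with a metal lid, 68 mm across, 55 mm high; origin under its centre. Bystander, leave alone.
Things that resemble listed ones, but are neither listed nor needed, are in the scene too. Leave any grey or orange look-alike of the part that bears blank_center alone.

How it is judged (in metres and radians):
On the way, in this order (a step that is already met when the one before it is completed fails the run):
1. the stop is flipped fully down (within 0.04 rad), the blank not yet against it (value of joint flip_stop below 0.04 rad and contact force between blank and flip_stop below 0.1 N), for 0.2 s.
2. with the stop down, the blank, flush with the fence and flat on the bed, bears on the set screw of the stop with more than 4 N for 0.4 s (value of joint flip_stop below 0.06 rad and contact force between blank and flip_stop above 4 N and x of blank_end in the frame of fixture above 0.027 m and angle between the y axis of blank_end and the y axis of fixture, either way round below 0.03 rad and z of blank_center in the frame of fixture below 0.0485 m and angle between blank_center's own z axis and vertical below 0.05 rad), for 0.4 s.
At the end, for the whole second after the job is handed in: The stop is up (beyond 1.3 rad); the blank lies at rest flat on the bed, flush with the fence (its end within 3 mm of the fence face, parallel within 0.03 rad), its end within 2 mm of where the set screw's head gauges it along the fence; the carriage is within 1.5 mm of where it was set (value of joint flip_stop above 1.3 rad and y of set_screw_c0 in the frame of blank_end between 0.001 and 0.005 m and linear speed of blank below 0.01 m/s and distance of clamp from where it was at the start of the episode below 0.0015 m and x of blank_end in the frame of fixture above 0.027 m and angle between the y axis of blank_end and the y axis of fixture, either way round below 0.03 rad and z of blank_center in the frame of fixture below 0.0485 m and angle between blank_center's own z axis and vertical below 0.05 rad); the robot touches nothing.
It fails at once if the stop's carriage is pushed off its setting (more than 1.5 mm) (distance of clamp from where it was at the start of the episode above 0.0015 m).
It fails at once if the pear is disturbed (moved more than 20 mm) (distance of pear from where it was at the start of the episode above 0.02 m).
It fails at once if the disc is disturbed (moved more than 20 mm) (distance of disc from where it was at the start of the episode above 0.02 m).
It fails at once if the wax is disturbed (moved more than 20 mm) (distance of wax from where it was at the start of the episode above 0.02 m).
It also fails if it takes over 72 s, if anything falls off the work surface, if the arm or the gripper's body presses on something with over 40 N, if the wrist force passes 120 N, or if a joint passes its speed limit or range.

## Working session

There is one attempt and no reset: what is moved stays moved. The work goes in short steps, Python scripts to look and compute and a tool call to move; the robot and the scene stay as the last step left them, time stands still between calls to the robot, and variables do not carry over. Pictures are saved under pics/ and viewed, and the job is handed in when it is done.

Besides the shell and the picture viewer there is one more tool, called after "Call:" as a command line: name --argument value ..., lists and objects as JSON in quotes. move_arm: Moves the arm, as the interface text tells. Its arguments: {"type":"object","properties":{"rows":{"type":"array"}},"required":["rows"]}

```bash
mkdir -p pics
cat > h.py <<'E'
import numpy as np, cv2, json
from cell import env
def snap(n,fn):
    c=env.calibration(n); p,d=env.read_camera(n)
    cv2.imwrite('pics/'+fn+'.png',p); np.savez('pics/'+fn+'.npz',p=p,d=d,eye=c['eye'],rot=c['rotation'],fov=c['vertical_fov'],cx=c['cx'],cy=c['cy'])
    return p,d,c
E
python3 - <<'E'
from h import *
for n in('scene','top','wrist'):
    p,d,c=snap(n,n+'0'); print(n,c)
print(env.state())
E
```

```text
scene {'vertical_fov': 53.01833190498496, 'cx': 281.52956419689303, 'cy': 204.15142150250554, 'eye': array([1037.30929785,  825.11694393,  944.11717486]), 'rotation': array([0.86490366, 0.01464698, 2.52771219])}
top {'vertical_fov': 54.78800485575185, 'cx': 277.8473303001438, 'cy': 213.4619461224574, 'eye': array([ 429.74361724,   -5.85564857, 1077.66382997]), 'rotation': array([ 0.04471759,  0.00963614, -1.59065554])}
wrist {'vertical_fov': 67.73521642372907, 'cx': 276.2249436365695, 'cy': 203.45995945766165, 'eye': array([ 84.58889967, 624.64528516, 383.02174066]), 'rotation': array([-0.27601825,  0.00184954,  1.31386759])}
{'t': 0.15, 'joints': array([ 1.20841278e+00,  4.91429470e-01,  1.55931227e+00, -1.70533018e-05,
        1.09170162e+00, -1.05614579e-01]), 'qvel': array([ 1.38960819e-03, -2.56111211e-04, -2.14531554e-03,  1.65972332e-03,
       -9.80737466e-04,  4.45885577e-06]), 'tau': array([ 1.79754345e-03, -6.12895060e+01, -2.58275342e+01,  6.92784344e-02,
        4.73451905e-02, -3.16811384e-05]), 'eef_pos': array([158.64763444, 604.3371991 , 205.88981815]), 'tcp_rot': array([-1.57072169e+00,  8.47562681e-04,  1.31403526e+00]), 'ft_force': array([-0.6704117 ,  0.70929357, -0.3957815 ]), 'moment': array([ 0.00391007,  0.01017647, -0.02058793]), 'opening': 1.0007168457311983}
```

View pics/scene0.png

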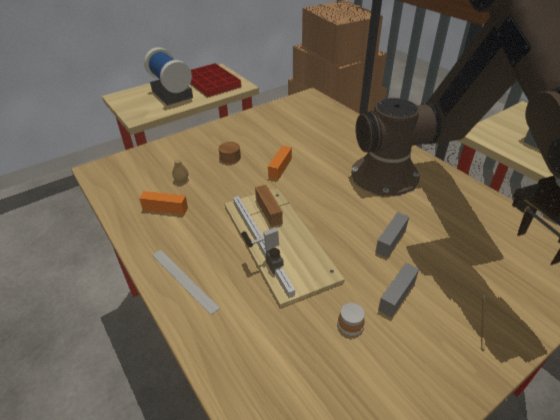

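View pics/top0.png

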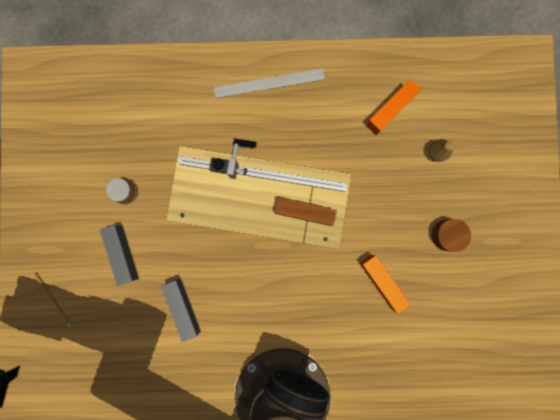

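View pics/wrist0.png

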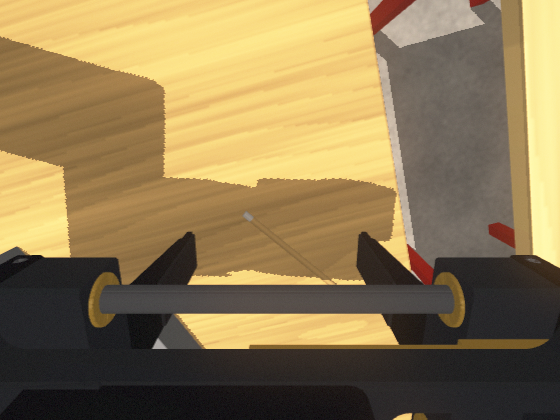

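The scene picture shows the fixture mid-bench, with its fence on the side away from the robot. In the top view the blank is at about (305,211), the carriage at (218,165), the upright leaf at (234,162) and the grip bar at (245,143). The orange and grey bars are look-alikes. I'll zoom in and use the depth.

```bash
cat >> h.py <<'E'
from scipy.spatial.transform import Rotation as Ro
def load(fn): return np.load('pics/'+fn+'.npz')
def rot(r): return Ro.from_euler('xyz',r).as_matrix()
def cloud(z):
    d=z['d']; f=210/np.tan(np.radians(z['fov']/2))
    v,u=np.mgrid[:420,:560]
    P=np.stack([(u-z['cx'])/f*d,-(v-z['cy'])/f*d,-d],-1)
    return P@rot(z['rot']).T+z['eye']
def ray(z,u,v,h):
    f=210/np.tan(np.radians(z['fov']/2))
    r=rot(z['rot'])@np.array([(u-z['cx'])/f,-(v-z['cy'])/f,-1]); e=z['eye']
    return e+r*(h-e[2])/r[2]
E
python3 - <<'E'
from h import *
z=load('top0'); W=cloud(z)
for u,v in [(100,50),(500,300),(305,211),(218,165),(234,162),(245,143),(260,210),(200,200),(300,182),(440,150),(454,235),(120,190)]:
    print(u,v,W[v,u].round(1))
p=z['p'][130:260,155:365]
cv2.imwrite('pics/topz.png',cv2.resize(p,None,fx=3.8,fy=3.8,interpolation=cv2.INTER_CUBIC))
E
```

```text
100 50 [932.7 478.2   1.5]
500 300 [ 238.4 -577.    -4.5]
305 211 [479.7 -64.6  71.2]
218 165 [596.1 147.3  90.6]
234 162 [596.7 104.  124.7]
245 143 [644.1  78.1 113.3]
260 210 [487.3  49.9  19.4]
200 200 [516.7 206.6  20.7]
300 182 [555.7 -55.1  44. ]
440 150 [ 625.9 -406.    67.6]
454 235 [ 412.5 -440.2   49.6]
120 190 [543.2 401.9  58.1]
```

View pics/topz.png

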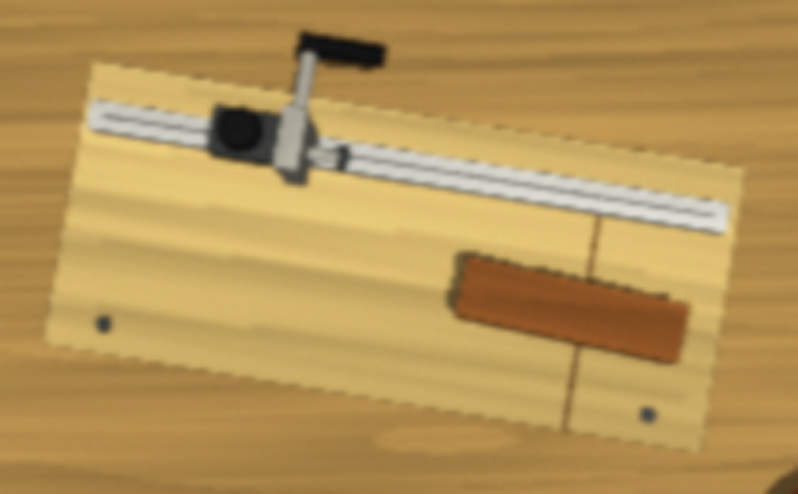

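The zoom shows the stop upright, with the bar tilted back behind the fence, the screw head on the leaf's right side at zoom (342,157), and the blank pale-ended on its left. Next I'll measure the fixture and blank.

```bash
cat > m.py <<'E'
from h import *
import sys
def measure(fn):
    z=load(fn); W=cloud(z); p=z['p'].astype(int); d=z['d']>0
    hsv=cv2.cvtColor(z['p'],cv2.COLOR_BGR2HSV)
    roi=(W[...,0]>380)&(W[...,0]<750)&(W[...,1]>-280)&(W[...,1]<320)&d
    H=W[...,2]
    sub=lambda m:np.float32(W[m][:,:2])
    # bed
    m=roi&(H>11)&(H<26)&(hsv[...,1]>60)
    k=cv2.morphologyEx(m.astype(np.uint8),cv2.MORPH_OPEN,np.ones((3,3)))>0
    # largest component of everything above 10
    n,l,s,c=cv2.connectedComponentsWithStats((roi&(H>10)).astype(np.uint8)); i=1+np.argmax(s[1:,4])
    print('bed h',np.median(H[k]), 'fixture minAreaRect',cv2.minAreaRect(sub((l==i)&(H<26))))
    # fence: low saturation, 32-48 high
    m=roi&(H>33)&(H<47)&(hsv[...,1]<60)&(hsv[...,2]>110)
    n,l,s,c=cv2.connectedComponentsWithStats(m.astype(np.uint8),connectivity=8); i=1+np.argmax(s[1:,4])
    q=sub(l==i); r=cv2.minAreaRect(q); vx,vy,x0,y0=cv2.fitLine(q,cv2.DIST_HUBER,0,.01,.01).ravel()
    print('fence',r,'h',np.median(H[l==i]),'dir yaw',np.arctan2(-vx*np.sign(vy),abs(vy)),'pt',x0,y0)
    # blank
    m=roi&(H>64)&(H<80)&(hsv[...,1]>100)&(hsv[...,0]<18)
    n,l,s,c=cv2.connectedComponentsWithStats(m.astype(np.uint8)); i=1+np.argmax(s[1:,4])
    q=sub(l==i); r=cv2.minAreaRect(q); vx,vy,a,b=cv2.fitLine(q,cv2.DIST_HUBER,0,.01,.01).ravel()
    print('blank top',r,'h',np.median(H[l==i]),'yaw',np.arctan2(-vx*np.sign(vy),abs(vy)),'mean',q.mean(0),len(q))
    # black things
    m=roi&(H>60)&(hsv[...,2]<60)
    n,l,s,c=cv2.connectedComponentsWithStats(m.astype(np.uint8))
    for i in range(1,n):
        if s[i,4]>12: print('black',s[i],cv2.minAreaRect(sub(l==i)),'h',np.percentile(H[l==i],[10,50,95]).round(1), W[l==i].mean(0).round(1))
if __name__=='__main__': measure(sys.argv[1])
E
python3 m.py top0
```

```text
bed h 17.916946405080807 fixture minAreaRect ((522.5787353515625, 54.96537780761719), (460.9840087890625, 200.11172485351562), 79.40373992919922)
fence ((566.7974243164062, -34.71038818359375), (279.4670715332031, 20.851022720336914), 79.3469009399414) h 39.78512031144953 dir yaw -0.19078858 pt 565.0561 -42.413124
blank top ((479.2669982910156, -64.46063232421875), (149.75750732421875, 40.04742431640625), 76.65982055664062) h 72.72420149199417 yaw -0.23621792 mean [479.1694   -64.525856] 970
black [234 139  22   9 120] ((645.4703979492188, 79.6444091796875), (52.41144561767578, 13.26148509979248), 79.68704223632812) h [107.7 110.8 113.6] [644.9  78.8 110.5]
black [211 159  16  14 175] ((599.4962158203125, 150.0991973876953), (37.7794189453125, 30.283414840698242), 81.0500717163086) h [65.5 86.6 90.9] [598.  148.4  80.1]
```

```bash
cat > plan.py <<'E'
from h import *
yaw=-0.185; C=np.array([522.6,55.0])
R2=np.array([[np.cos(yaw),-np.sin(yaw)],[np.sin(yaw),np.cos(yaw)]])
def f2w(x,y): return C+R2@np.array([x,y])
def w2f(p): return R2.T@(np.asarray(p)[:2]-C)
def rows(target,tyaw,step=36.0):
    s=env.state(); p=s['eef_pos'].copy(); y=s['tcp_rot'][2]
    n=max(int(np.ceil(np.linalg.norm(target-p)/step)),int(np.ceil(abs(tyaw-y)/0.12)))
    d=(target-p)/n; dy=(tyaw-y)/n; out=[]
    for i in range(n):
        a=y+dy*i
        w=Ro.from_euler('xyz',[-np.pi/2,0,a]).as_matrix().T@d/10
        out.append(dict(tx=round(w[0],2),ty=round(w[1],2),tz=round(w[2],2),ry=round(-dy,3)))
    for o in out: print(json.dumps(o)+',')
def st():
    s=env.state(); f=w2f(s['eef_pos']); print('t',s['t'],'w',s['eef_pos'].round(1),'fix',f.round(1),'zbed',(s['eef_pos'][2]-18).round(1),'rpy',s['tcp_rot'].round(3),'F',s['ft_force'].round(2),'Ffix',(R2.T@s['ft_force'][:2]).round(2),'op',round(s['opening'],3))
E
python3 - <<'E'
from plan import *
z=load('top0')
print('screw head end', [w2f(ray(z,155+u/3.8,130+v/3.8,85)).round(1) for u,v in((348,157),(342,145),(342,170),(280,150))])
t=f2w(117,42.5); print(t)
rows(np.array([t[0],t[1],190.]),-0.185)
E
```

```text
screw head end [array([52.1, 33. ]), array([59.2, 38.2]), array([43.1, 35.4]), array([49.4, 77.3])]
[645.421269    75.25304623]
{"tx": -1.94, "ty": 0.08, "tz": -3.03, "ry": 0.075},
{"tx": -1.71, "ty": 0.08, "tz": -3.16, "ry": 0.075},
{"tx": -1.47, "ty": 0.08, "tz": -3.28, "ry": 0.075},
{"tx": -1.22, "ty": 0.08, "tz": -3.38, "ry": 0.075},
{"tx": -0.96, "ty": 0.08, "tz": -3.46, "ry": 0.075},
{"tx": -0.7, "ty": 0.08, "tz": -3.53, "ry": 0.075},
{"tx": -0.43, "ty": 0.08, "tz": -3.57, "ry": 0.075},
{"tx": -0.16, "ty": 0.08, "tz": -3.59, "ry": 0.075},
{"tx": 0.11, "ty": 0.08, "tz": -3.59, "ry": 0.075},
{"tx": 0.37, "ty": 0.08, "tz": -3.58, "ry": 0.075},
{"tx": 0.64, "ty": 0.08, "tz": -3.54, "ry": 0.075},
{"tx": 0.9, "ty": 0.08, "tz": -3.48, "ry": 0.075},
{"tx": 1.16, "ty": 0.08, "tz": -3.4, "ry": 0.075},
{"tx": 1.41, "ty": 0.08, "tz": -3.31, "ry": 0.075},
{"tx": 1.66, "ty": 0.08, "tz": -3.19, "ry": 0.075},
{"tx": 1.89, "ty": 0.08, "tz": -3.06, "ry": 0.075},
{"tx": 2.11, "ty": 0.08, "tz": -2.91, "ry": 0.075},
{"tx": 2.33, "ty": 0.08, "tz": -2.74, "ry": 0.075},
{"tx": 2.53, "ty": 0.08, "tz": -2.56, "ry": 0.075},
{"tx": 2.71, "ty": 0.08, "tz": -2.36, "ry": 0.075},
```

Call:
move_arm --rows '[{"tx": -1.94,"ty": 0.08,"tz": -3.03,"ry": 0.075},{"tx": -1.71,"ty": 0.08,"tz": -3.16,"ry": 0.075},{"tx": -1.47,"ty": 0.08,"tz": -3.28,"ry": 0.075},{"tx": -1.22,"ty": 0.08,"tz": -3.38,"ry": 0.075},{"tx": -0.96,"ty": 0.08,"tz": -3.46,"ry": 0.075},{"tx": -0.7,"ty": 0.08,"tz": -3.53,"ry": 0.075},{"tx": -0.43,"ty": 0.08,"tz": -3.57,"ry": 0.075},{"tx": -0.16,"ty": 0.08,"tz": -3.59,"ry": 0.075},{"tx": 0.11,"ty": 0.08,"tz": -3.59,"ry": 0.075},{"tx": 0.37,"ty": 0.08,"tz": -3.58,"ry": 0.075}]'

```text
validation failed for argument at $.ro...
```

Call:
move_arm --rows '[{"tx": 0.64,"ty": 0.08,"tz": -3.54,"ry": 0.075},{"tx": 0.9,"ty": 0.08,"tz": -3.48,"ry": 0.075},{"tx": 1.16,"ty": 0.08,"tz": -3.4,"ry": 0.075},{"tx": 1.41,"ty": 0.08,"tz": -3.31,"ry": 0.075},{"tx": 1.66,"ty": 0.08,"tz": -3.19,"ry": 0.075},{"tx": 1.89,"ty": 0.08,"tz": -3.06,"ry": 0.075},{"tx": 2.11,"ty": 0.08,"tz": -2.91,"ry": 0.075},{"tx": 2.33,"ty": 0.08,"tz": -2.74,"ry": 0.075},{"tx": 2.53,"ty": 0.08,"tz": -2.56,"ry": 0.075},{"tx": 2.71,"ty": 0.08,"tz": -2.36,"ry": 0.075}]'

```text
validation failed for argument at $.ro...
```

Run:
```python
from plan import *
st(); snap('wrist','w1'); st()
z=load('w1'); W=cloud(z)
```

```text
t 0.15 w [158.6 604.3 205.9] fix [-458.8  473. ] zbed 187.9 rpy [-1.571e+00  1.000e-03  1.314e+00] F [-0.67  0.71 -0.4 ] Ffix [-0.79  0.57] op 1.001
t 0.2 w [158.7 604.4 206. ] fix [-458.8  473.1] zbed 188.0 rpy [-1.571e+00  1.000e-03  1.314e+00] F [-0.33 -0.08  0.21] Ffix [-0.31 -0.14] op 1.0
```

View pics/w1.png

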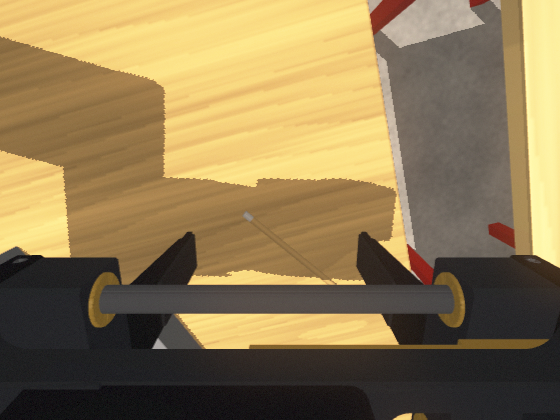

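The call was refused, and the arm hasn't moved: the view is the same. It probably needs every key in each row.

Call:
move_arm --rows '[{"tx": -1.94,"ty": 0.08,"tz": -3.03,"rx": 0,"ry": 0.075,"rz": 0,"grip": 100},{"tx": -1.71,"ty": 0.08,"tz": -3.16,"rx": 0,"ry": 0.075,"rz": 0,"grip": 100},{"tx": -1.47,"ty": 0.08,"tz": -3.28,"rx": 0,"ry": 0.075,"rz": 0,"grip": 100},{"tx": -1.22,"ty": 0.08,"tz": -3.38,"rx": 0,"ry": 0.075,"rz": 0,"grip": 100},{"tx": -0.96,"ty": 0.08,"tz": -3.46,"rx": 0,"ry": 0.075,"rz": 0,"grip": 100},{"tx": -0.7,"ty": 0.08,"tz": -3.53,"rx": 0,"ry": 0.075,"rz": 0,"grip": 100},{"tx": -0.43,"ty": 0.08,"tz": -3.57,"rx": 0,"ry": 0.075,"rz": 0,"grip": 100},{"tx": -0.16,"ty": 0.08,"tz": -3.59,"rx": 0,"ry": 0.075,"rz": 0,"grip": 100},{"tx": 0.11,"ty": 0.08,"tz": -3.59,"rx": 0,"ry": 0.075,"rz": 0,"grip": 100},{"tx": 0.37,"ty": 0.08,"tz": -3.58,"rx": 0,"ry": 0.075,"rz": 0,"grip": 100}]'

```text
t: 1.03
eef_pos: [402.9, 338.4, 198.3]
tcp_rot: [-1.571, -0.0, 0.56]
ft_force: [0.8, 0.3, -0.1]
opening: 1.0
```

Call:
move_arm --rows '[{"tx": 0.64,"ty": 0.08,"tz": -3.54,"rx": 0,"ry": 0.075,"rz": 0,"grip": 100},{"tx": 0.9,"ty": 0.08,"tz": -3.48,"rx": 0,"ry": 0.075,"rz": 0,"grip": 100},{"tx": 1.16,"ty": 0.08,"tz": -3.4,"rx": 0,"ry": 0.075,"rz": 0,"grip": 100},{"tx": 1.41,"ty": 0.08,"tz": -3.31,"rx": 0,"ry": 0.075,"rz": 0,"grip": 100},{"tx": 1.66,"ty": 0.08,"tz": -3.19,"rx": 0,"ry": 0.075,"rz": 0,"grip": 100},{"tx": 1.89,"ty": 0.08,"tz": -3.06,"rx": 0,"ry": 0.075,"rz": 0,"grip": 100},{"tx": 2.11,"ty": 0.08,"tz": -2.91,"rx": 0,"ry": 0.075,"rz": 0,"grip": 100},{"tx": 2.33,"ty": 0.08,"tz": -2.74,"rx": 0,"ry": 0.075,"rz": 0,"grip": 100},{"tx": 2.53,"ty": 0.08,"tz": -2.56,"rx": 0,"ry": 0.075,"rz": 0,"grip": 100},{"tx": 2.71,"ty": 0.08,"tz": -2.36,"rx": 0,"ry": 0.075,"rz": 0,"grip": 100}]'

```text
t: 1.87
eef_pos: [646.2, 73.4, 190.2]
tcp_rot: [-1.571, 0.0, -0.19]
ft_force: [0.9, 0.7, -0.3]
opening: 0.998
```

```bash
python3 - <<'E'
from plan import *
st(); snap('wrist','w2'); st()
z=load('w2'); W=cloud(z); p=z['p']
print(z['eye'])
E
python3 m.py w2
```

```text
t 1.8667 w [646.2  73.4 190.2] fix [118.1  40.8] zbed 172.2 rpy [-1.571  0.    -0.19 ] F [ 0.85  0.67 -0.25] Ffix [0.72 0.81] op 0.998
t 1.9167 w [649.8  68.9 189.6] fix [122.5  37.1] zbed 171.6 rpy [-1.572 -0.002 -0.198] F [-2.73 -5.05 -1.37] Ffix [-1.76 -5.47] op 1.0
[660.64318521 149.36590974 367.34705623]
bed h 16.75210121716094 fixture minAreaRect ((525.8585205078125, 77.31901550292969), (410.9552001953125, 200.30995178222656), 79.48318481445312)
fence ((613.2709350585938, 215.02572631835938), (84.68020629882812, 18.996204376220703), 79.43050384521484) h 38.68186919315468 dir yaw -0.1576174 pt 614.6204 216.62173
blank top ((490.68597412109375, -58.16816711425781), (42.44137954711914, 21.170204162597656), 75.6977310180664) h 71.68025355269117 yaw -0.51985955 mean [493.9255   -62.404945] 382
black [200 113  33  37 960] ((604.9259033203125, 144.26333618164062), (33.37336730957031, 25.288965225219727), 73.13587951660156) h [64.8 86.9 88.7] [605.4 145.   81. ]
black [273 173  11  31 236] ((650.9916381835938, 90.47010040283203), (26.382308959960938, 8.447690963745117), 78.9403076171875) h [107.8 110.  111.6] [651.4  92.4 109.8]
black [ 357  241   66   45 1635] ((696.0210571289062, 77.93499755859375), (17.73918342590332, 43.422080993652344), 10.500157356262207) h [212.1 233.4 254. ] [696.5  71.5 232.4]
black [    0   246   560   174 62270] ((646.9490966796875, 77.37533569335938), (65.16096496582031, 163.6986846923828), 79.15401458740234) h [285.1 311.9 323.3] [650.   98.2 306. ]
```

View pics/w2.png

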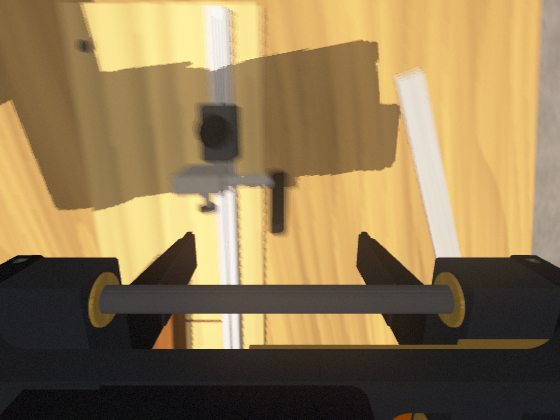

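The wrist view shows the bar at (278,200), the leaf at (220,180), the carriage and knob at (217,130), and the bar ahead of the jaws. The arm was still settling, so I'll let it stop and measure again.

Call:
move_arm --rows '[{"tx": 0,"ty": 0,"tz": 0,"rx": 0,"ry": 0,"rz": 0,"grip": 60},{"tx": 0,"ty": 0,"tz": 0,"rx": 0,"ry": 0,"rz": 0,"grip": 60},{"tx": 0,"ty": 0,"tz": 0,"rx": 0,"ry": 0,"rz": 0,"grip": 60}]'

```text
t: 2.17
eef_pos: [644.6, 75.7, 190.2]
tcp_rot: [-1.571, 0.001, -0.185]
ft_force: [-0.1, 0.6, -0.4]
opening: 0.844
```

```bash
python3 - <<'E'
from plan import *
st(); snap('wrist','w3'); st()
z=load('w3'); W=cloud(z)
E
python3 m.py w3
```

```text
t 2.1667 w [644.6  75.7 190.2] fix [116.1  42.8] zbed 172.2 rpy [-1.571e+00  1.000e-03 -1.850e-01] F [-0.06  0.63 -0.44] Ffix [-0.17  0.61] op 0.844
t 2.2167 w [644.5  75.9 190.4] fix [116.  43.] zbed 172.4 rpy [-1.571  0.    -0.184] F [ 0.51  0.66 -0.7 ] Ffix [0.38 0.74] op 0.805
bed h 16.758572149913505 fixture minAreaRect ((525.990966796875, 78.13787841796875), (409.39068603515625, 200.32254028320312), 79.4832763671875)
fence ((612.6524658203125, 215.70938110351562), (86.2633285522461, 20.32431411743164), 79.47154235839844) h 38.698471927964306 dir yaw -0.16733296 pt 613.952 218.7201
blank top ((490.9244384765625, 7.732675075531006), (1.4710087776184082, 5.148489475250244), 75.78522491455078) h 68.14680131335803 yaw 1.3802757 mean [491.13873     7.7386904] 17
black [231 106   5  50  86] ((615.4647827148438, 144.6754913330078), (45.407569885253906, 2.803260087966919), 79.36274719238281) h [61.7 63.3 64.7] [616.2 145.   63.2]
black [195 114  35  35 957] ((599.5303955078125, 147.6050262451172), (31.406518936157227, 30.89969825744629), 80.1227798461914) h [85.  87.3 88.8] [601.1 149.   86.5]
black [268 170  17  27 383] ((648.260009765625, 96.68475341796875), (21.110023498535156, 13.745171546936035), 79.35338592529297) h [106.7 109.8 111.6] [649.1  98.  109.3]
black [ 346  241   59   45 1387] ((690.6034545898438, 79.4461441040039), (38.870826721191406, 13.285768508911133), 85.91728210449219) h [216.1 236.1 254.2] [688.2  76.  235. ]
black [ 130  250   76   40 1178] ((562.1900024414062, 54.371070861816406), (165.64132690429688, 23.471115112304688), 42.19701385498047) h [226.4 242.4 288.4] [604.   93.8 243.3]
black [    0   255   560   165 63882] ((645.9580078125, 87.32678985595703), (54.43276596069336, 163.7009735107422), 77.15763092041016) h [287.7 311.6 323.3] [649.6 100.7 306.9]
```

View pics/w3.png

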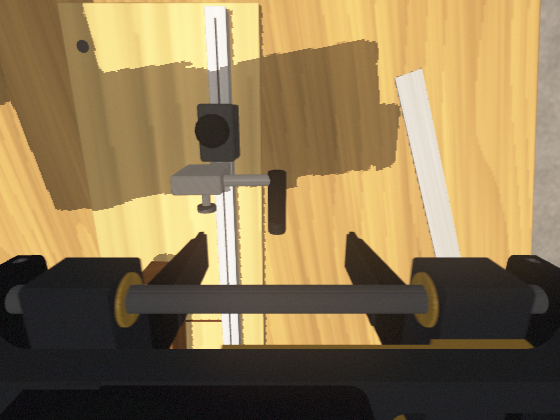

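Run:
```python
from plan import *
z=load('w3'); W=cloud(z)
for u,v in((277,172),(277,233),(277,203)): print(u,v,w2f(ray(z,u,v,108)).round(1), W[v,u].round(1),w2f(W[v,u]).round(1))
for u,v in((208,213),(197,209),(216,209),(190,192),(226,187)): print(u,v,w2f(ray(z,u,v,85)).round(1),W[v,u].round(1),w2f(W[v,u]).round(1))
```

```text
277 172 [116.7  74. ] [651.  106.4 108.8] [116.7  74.1]
277 233 [116.8  19.4] [641.1  53.6 110.8] [116.8  20.5]
277 203 [116.7  47. ] [646.2  80.7 111.6] [116.7  48. ]
208 213 [51.5 30.7] [581.4  78.1  93.9] [53.6 33.5]
197 209 [41.4 34.6] [548.3  64.6  17.2] [23.5 14.1]
216 209 [59.3 34.6] [587.6  78.5  86.2] [59.6 35. ]
190 192 [36.  51.1] [580.7 106.3 126. ] [47.6 61.1]
226 187 [69.7 55.9] [591.9  88.1  38.6] [62.  45.3]
```

Call:
move_arm --rows '[{"tx": 0.05,"ty": 2.5,"tz": -0.1,"rx": 0,"ry": 0,"rz": 0,"grip": 60},{"tx": 0,"ty": 2.5,"tz": 0,"rx": 0,"ry": 0,"rz": 0,"grip": 60},{"tx": 0,"ty": 2.5,"tz": 0,"rx": 0,"ry": 0,"rz": 0,"grip": 60},{"tx": 0,"ty": 1.2,"tz": 0,"rx": 0,"ry": 0,"rz": 0,"grip": 60},{"tx": 0,"ty": 0,"tz": 0,"rx": 0,"ry": 0,"rz": 0,"grip": 60},{"tx": 0,"ty": 0,"tz": 0,"rx": 0,"ry": 0,"rz": 0,"grip": 60}]'

```text
t: 2.72
eef_pos: [645.5, 74.6, 103.8]
tcp_rot: [-1.571, 0.0, -0.185]
ft_force: [-0.1, -0.1, -0.0]
opening: 0.598
```

Call:
move_arm --rows '[{"tx": 0,"ty": 0,"tz": 0,"rx": 0,"ry": 0,"rz": 0,"grip": 10},{"tx": 0,"ty": 0,"tz": 0,"rx": 0,"ry": 0,"rz": 0,"grip": 10},{"tx": 0,"ty": 0,"tz": 0,"rx": 0,"ry": 0,"rz": 0,"grip": 10},{"tx": 0,"ty": 0,"tz": 0,"rx": 0,"ry": 0,"rz": 0,"grip": 10},{"tx": 0,"ty": 0,"tz": 0,"rx": 0,"ry": 0,"rz": 0,"grip": 10},{"tx": 0,"ty": 0,"tz": 0,"rx": 0,"ry": 0,"rz": 0,"grip": 10},{"tx": 0,"ty": 0,"tz": 0,"rx": 0,"ry": 0,"rz": 0,"grip": 10}]'

```text
t: 3.3
eef_pos: [645.5, 73.9, 103.4]
tcp_rot: [-1.571, -0.0, -0.186]
ft_force: [-0.0, 0.0, -1.4]
opening: 0.165
```

Run:
```python
from plan import *
st(); snap('wrist','w4')
```

```text
t 3.3 w [645.5  73.9 103.4] fix [117.4  41.2] zbed 85.4 rpy [-1.571 -0.    -0.186] F [-0.    0.01 -1.42] Ffix [-0.01  0.01] op 0.165
```

View pics/w4.png

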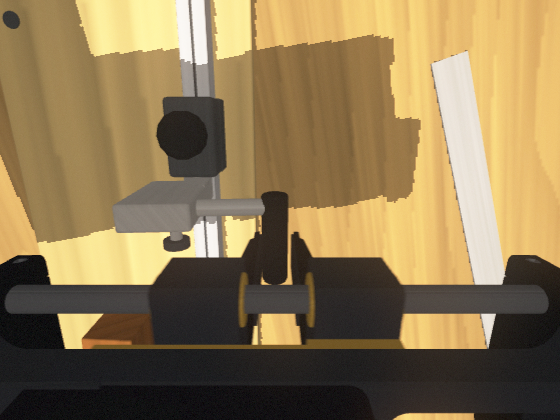

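The bar is pinched: the opening of 15.7 mm matches the 16 mm bar, and the jaws sit around its free part. Now the arc.

Run:
```python
import numpy as np
T=np.linspace(1.61,0.0,19); x=55*(np.sin(T)-np.cos(T)); z=55*(np.sin(T)+np.cos(T))
print([(round(a,2),round(b,2)) for a,b in zip(np.diff(x)/10,-np.diff(z)/10)],x[0],z[0])
```

```text
[(np.float64(-0.49), np.float64(-0.49)), (np.float64(-0.54), np.float64(-0.44)), (np.float64(-0.57), np.float64(-0.39)), (np.float64(-0.61), np.float64(-0.34)), (np.float64(-0.63), np.float64(-0.28)), (np.float64(-0.66), np.float64(-0.23)), (np.float64(-0.68), np.float64(-0.17)), (np.float64(-0.69), np.float64(-0.11)), (np.float64(-0.69), np.float64(-0.04)), (np.float64(-0.7), np.float64(0.02)), (np.float64(-0.69), np.float64(0.08)), (np.float64(-0.68), np.float64(0.14)), (np.float64(-0.67), np.float64(0.2)), (np.float64(-0.65), np.float64(0.26)), (np.float64(-0.62), np.float64(0.32)), (np.float64(-0.59), np.float64(0.37)), (np.float64(-0.55), np.float64(0.42)), (np.float64(-0.51), np.float64(0.47))] 57.113389640690805 52.802090145662156
```

Call:
move_arm --rows '[{"tx": -0.49,"ty": -0.49,"tz": 0,"rx": 0,"ry": 0,"rz": 0,"grip": 10},{"tx": -0.54,"ty": -0.44,"tz": 0,"rx": 0,"ry": 0,"rz": 0,"grip": 10},{"tx": -0.57,"ty": -0.39,"tz": 0,"rx": 0,"ry": 0,"rz": 0,"grip": 10},{"tx": -0.61,"ty": -0.34,"tz": 0,"rx": 0,"ry": 0,"rz": 0,"grip": 10}]'

```text
t: 3.68
eef_pos: [623.2, 78.2, 120.7]
tcp_rot: [-1.571, -0.0, -0.186]
ft_force: [-0.3, 0.1, -0.2]
opening: 0.103
```

Run:
```python
from plan import *
st()
```

```text
t 3.6833 w [623.2  78.2 120.7] fix [94.6 41.3] zbed 102.7 rpy [-1.571 -0.    -0.186] F [-0.33  0.1  -0.21] Ffix [-0.34  0.04] op 0.103
```

The opening fell to 0.103, which is the commanded value, so the bar was lost. I'll take a look.

Run:
```python
from plan import *
snap('wrist','w5'); snap('scene','s5'); st()
p=load('s5')['p'][160:300,200:380]; cv2.imwrite('pics/s5z.png',cv2.resize(p,None,fx=4,fy=4,interpolation=cv2.INTER_CUBIC))
```

```text
t 3.7833 w [623.1  78.4 121. ] fix [94.5 41.4] zbed 103.0 rpy [-1.571e+00 -1.000e-03 -1.860e-01] F [ 0.21 -0.42 -0.34] Ffix [ 0.28 -0.38] op 0.1
```

View pics/w5.png

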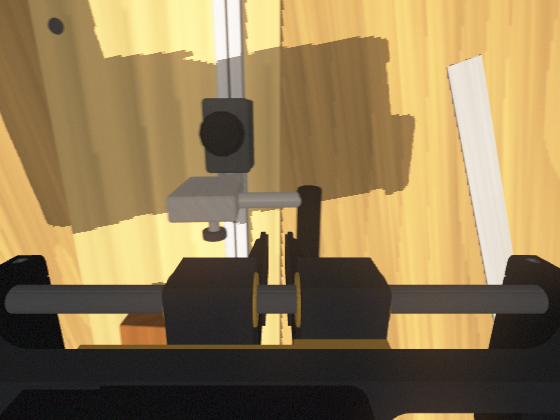

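View pics/s5z.png

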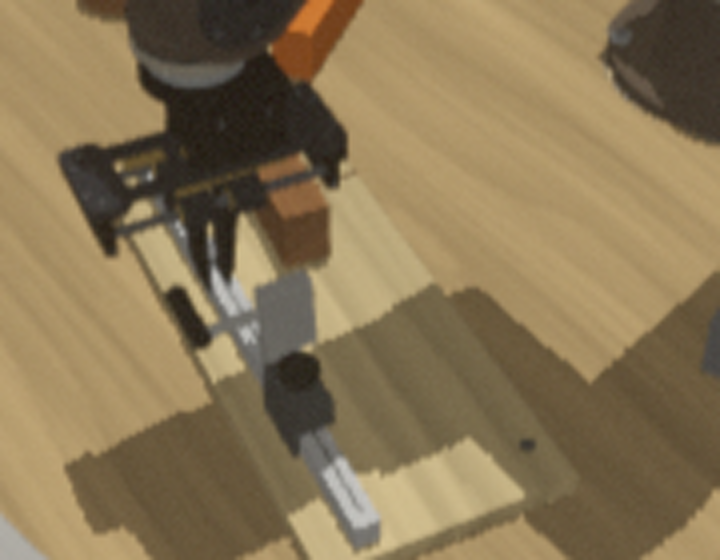

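```bash
python3 - <<'E'
from plan import *
z=load('w5'); W=cloud(z)
for u,v in((308,192),(308,215),(308,240)): print(u,v,w2f(ray(z,u,v,108)).round(1), W[v,u].round(1),w2f(W[v,u]).round(1))
z=load('w4'); W=cloud(z)
for u,v in((275,200),(275,220),(275,250)): print(u,v,w2f(ray(z,u,v,108)).round(1), W[v,u].round(1),w2f(W[v,u]).round(1))
E
python3 m.py w5 | grep black
```

```text
308 192 [114.5  72.2] [648.4 105.3 109.3] [114.4  72.6]
308 215 [114.9  57.1] [645.9  91.2 111.4] [114.5  58.2]
308 240 [115.4  40. ] [643.2  74.6 111.6] [115.   41.5]
275 200 [116.7  71.7] [650.7 104.8 111.2] [116.7  72.5]
275 220 [116.7  59.6] [648.4  93.  110.7] [116.7  60.5]
275 250 [116.6  40.6] [645.   74.7 110.8] [116.6  41.9]
black [247 106   5  62 176] ((614.9501953125, 142.29127502441406), (43.79300308227539, 2.4170916080474854), 79.45467376708984) h [62.  63.8 65.3] [615.3 142.6  63.7]
black [ 200  111   46   46 1643] ((599.15283203125, 147.80029296875), (32.09440994262695, 31.04627799987793), 79.90729522705078) h [85.1 87.4 88.7] [600.4 149.1  86.5]
black [ 285  186  106  153 9014] ((640.9027099609375, 87.2044677734375), (49.2698974609375, 24.25749397277832), 77.18438720703125) h [110.5 227.6 230. ] [644.5 101.2 203. ]
black [ 162  232  106  113 7371] ((611.4935302734375, 94.64534759521484), (26.316089630126953, 49.32484436035156), 2.9263756275177) h [212.7 228.9 230.1] [612.7 108.6 221.8]
black [    0   255   560   165 47191] ((622.1826171875, 87.95860290527344), (68.3591537475586, 162.375732421875), 73.8226318359375) h [218.5 245.9 254.2] [628.5 102.3 241.7]
```

Call:
move_arm --rows '[{"tx": 0,"ty": -2.5,"tz": 0,"rx": 0,"ry": 0,"rz": 0,"grip": 45},{"tx": 1.05,"ty": 0,"tz": 0,"rx": 0,"ry": 0,"rz": 0,"grip": 45},{"tx": 1.05,"ty": 0,"tz": 0,"rx": 0,"ry": 0,"rz": 0,"grip": 45},{"tx": 0,"ty": 0,"tz": 0,"rx": 0,"ry": 0,"rz": 0,"grip": 45},{"tx": 0,"ty": 0,"tz": 0,"rx": 0,"ry": 0,"rz": 0,"grip": 45},{"tx": 0,"ty": 2.2,"tz": 0,"rx": 0,"ry": 0,"rz": 0,"grip": 45},{"tx": 0,"ty": 2.2,"tz": 0,"rx": 0,"ry": 0,"rz": 0,"grip": 45},{"tx": 0,"ty": 0,"tz": 0,"rx": 0,"ry": 0,"rz": 0,"grip": 10},{"tx": 0,"ty": 0,"tz": 0,"rx": 0,"ry": 0,"rz": 0,"grip": 10},{"tx": 0,"ty": 0,"tz": 0,"rx": 0,"ry": 0,"rz": 0,"grip": 10}]'

```text
t: 4.62
eef_pos: [644.6, 74.2, 101.8]
tcp_rot: [-1.571, -0.001, -0.186]
ft_force: [0.2, 0.1, 0.4]
opening: 0.296
```

Call:
move_arm --rows '[{"tx": 0,"ty": 0,"tz": 0,"rx": 0,"ry": 0,"rz": 0,"grip": 0},{"tx": 0,"ty": 0,"tz": 0,"rx": 0,"ry": 0,"rz": 0,"grip": 0},{"tx": 0,"ty": 0,"tz": 0,"rx": 0,"ry": 0,"rz": 0,"grip": 0},{"tx": 0,"ty": 0,"tz": 0,"rx": 0,"ry": 0,"rz": 0,"grip": 0},{"tx": 0,"ty": 0,"tz": 0,"rx": 0,"ry": 0,"rz": 0,"grip": 0}]'

```text
t: 5.03
eef_pos: [645.7, 74.0, 102.2]
tcp_rot: [-1.57, -0.004, -0.186]
ft_force: [2.0, -1.2, 6.2]
opening: 0.009
```

Run:
```python
from plan import *
st()
```

```text
t 5.0333 w [645.7  74.  102.2] fix [117.5  41.4] zbed 84.2 rpy [-1.57  -0.004 -0.186] F [ 2.05 -1.18  6.18] Ffix [ 2.23 -0.78] op 0.009
```

Run:
```python
from plan import *
snap('wrist','w6'); snap('scene','s6'); st()
p=load('s6')['p'][160:300,200:380]; cv2.imwrite('pics/s6z.png',cv2.resize(p,None,fx=4,fy=4,interpolation=cv2.INTER_CUBIC))
```

```text
t 5.1333 w [645.7  74.  102.2] fix [117.5  41.3] zbed 84.2 rpy [-1.57  -0.003 -0.186] F [ 2.35 -0.59  5.48] Ffix [ 2.42 -0.14] op 0.006
```

View pics/w6.png

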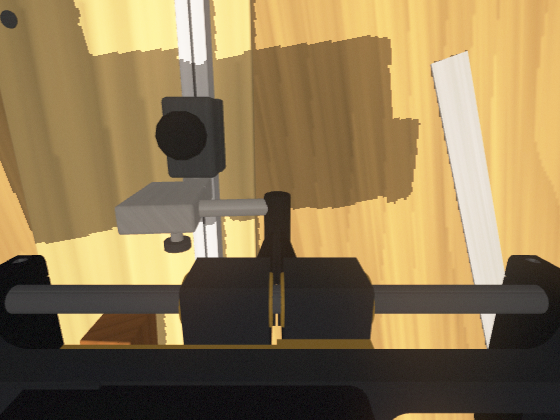

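View pics/s6z.png

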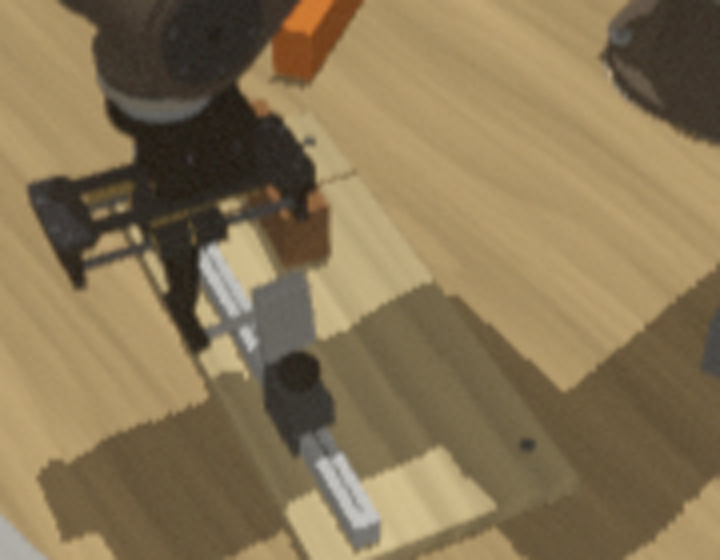

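Run:
```python
from plan import *
for fn,pts in(('w4',((275,200),(275,230),(275,270),(257,245),(297,245))),('w6',((277,197),(277,215),(277,235),(277,250),(268,250),(286,250),(277,300),(230,208)))):
  z=load(fn); W=cloud(z)
  for u,v in pts: print(fn,u,v, W[v,u].round(1),w2f(W[v,u]).round(1))
  p=z['p'][170:350,200:360]; cv2.imwrite('pics/%sz.png'%fn,cv2.resize(np.clip(p.astype(int)*2+10,0,255).astype(np.uint8),None,fx=3.3,fy=3.3,interpolation=cv2.INTER_CUBIC))
a=cv2.imread('pics/w4z.png');b=cv2.imread('pics/w6z.png');
c=cv2.resize(np.hstack([a,b]),(800,450)); cv2.imwrite('pics/cmp.png',c)
```

```text
w4 275 200 [650.7 104.8 111.2] [116.7  72.5]
w4 275 230 [647.4  87.3 111.6] [116.7  54.7]
w4 275 270 [642.6  62.1 111.2] [116.6  29.1]
w4 257 245 [638.   87.7 130. ] [107.4  53.4]
w4 297 245 [658.4  84.  130.3] [128.1  53.5]
w6 277 197 [652.1 105.9 108. ] [117.9  73.9]
w6 277 215 [650.1  95.3 107.8] [117.9  63.1]
w6 277 235 [647.9  83.9 109.5] [117.9  51.4]
w6 277 250 [646.2  74.5 109.3] [117.9  41.9]
w6 268 250 [643.7  86.7 134.8] [113.2  53.4]
w6 286 250 [652.6  85.1 135.1] [122.2  53.5]
w6 277 300 [650.8 102.7 205.2] [117.3  70.4]
w6 230 208 [624.6 104.7 108.6] [91.1 67.6]
```

View pics/cmp.png

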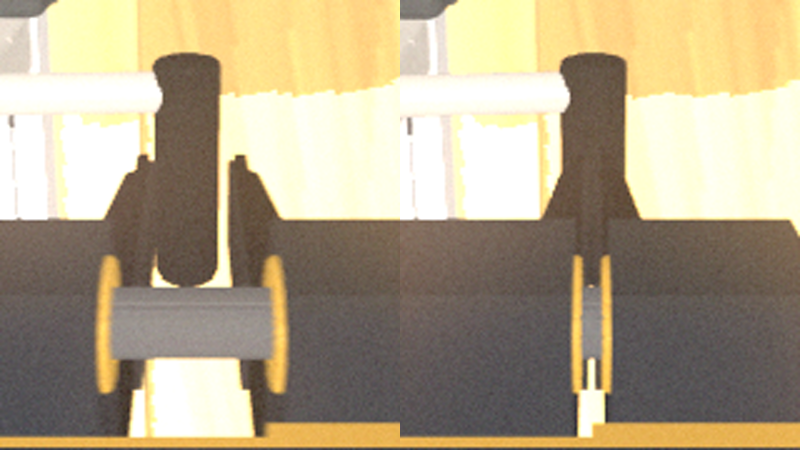

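```bash
python3 - <<'E'
from plan import *
z=load('w3'); W=cloud(z); print('w3 TCP fix 116,43, z190.3')
for v in range(232,275,4): print(v,[ (W[v,u].round(0)[2],w2f(W[v,u]).round(0)) for u in (190,198,203,206,350,355,360)])
z=load('w6'); W=cloud(z); 
for v in range(225,262,5): print(v,[ (u,W[v,u].round(1)[2],*w2f(W[v,u]).round(0)) for u in (264,268,272,274,277,280,283,287)])
E
python3 m.py w6|grep black
```

```text
w3 TCP fix 116,43, z190.3
232 [(np.float64(16.0), array([ 13., -15.])), (np.float64(16.0), array([ 22., -15.])), (np.float64(199.0), array([74., 55.])), (np.float64(18.0), array([ 32., -14.])), (np.float64(198.0), array([159.,  55.])), (np.float64(-1.0), array([215., -22.])), (np.float64(-2.0), array([222., -22.]))]
236 [(np.float64(17.0), array([ 13., -20.])), (np.float64(204.0), array([72., 55.])), (np.float64(202.0), array([75., 54.])), (np.float64(201.0), array([76., 53.])), (np.float64(203.0), array([158.,  54.])), (np.float64(205.0), array([160.,  55.])), (np.float64(0.0), array([221., -27.]))]
240 [(np.float64(17.0), array([ 12., -25.])), (np.float64(211.0), array([74., 55.])), (np.float64(207.0), array([76., 54.])), (np.float64(201.0), array([76., 51.])), (np.float64(206.0), array([157.,  53.])), (np.float64(210.0), array([159.,  55.])), (np.float64(210.0), array([161.,  55.]))]
244 [(np.float64(215.0), array([71., 55.])), (np.float64(213.0), array([74., 54.])), (np.float64(209.0), array([76., 52.])), (np.float64(202.0), array([76., 49.])), (np.float64(209.0), array([156.,  5
[... 7207 characters left out ...]
.7 197. ]
black [    0   255   560   165 47294] ((644.5933837890625, 84.22501373291016), (68.41603088378906, 162.82493591308594), 73.5496597290039) h [200.1 227.5 235.7] [650.6  98.2 223.2]
black [ 22 292  10   2  13] ((583.414306640625, 116.49745178222656), (2.816859483718872, 1.0493381023406982), 8.46668529510498) h [202.1 202.8 203.6] [583.1 116.4 202.7]
black [273 313   2  12  23] ((645.69091796875, 81.5902099609375), (33.127437591552734, 0.44038769602775574), 79.05269622802734) h [163.9 164.6 165.5] [643.3  69.3 166.3]
black [278 312   2  13  15] ((647.6436157226562, 81.84942626953125), (33.50987243652344, 0.45337870717048645), 80.1451416015625) h [164.  164.8 203.9] [646.   71.7 169.9]
```

Here is a discrepancy. In w3 the wrist depth puts the fingertips at z ≈ 199 with the TCP reported at 190. The contact agrees, since the closed fingertips rest on the bar's top at 109 with the TCP reported at 102. So the real jaws stand about 28 mm behind the stated TCP. I'll correct for that by lifting, opening and going 28 mm deeper.

Call:
move_arm --rows '[{"tx": 0,"ty": -2.0,"tz": 0,"rx": 0,"ry": 0,"rz": 0,"grip": 50},{"tx": 0.05,"ty": 0,"tz": 0,"rx": 0,"ry": 0,"rz": 0,"grip": 50},{"tx": 0,"ty": 0,"tz": 0,"rx": 0,"ry": 0,"rz": 0,"grip": 50},{"tx": 0,"ty": 0,"tz": 0,"rx": 0,"ry": 0,"rz": 0,"grip": 50},{"tx": 0,"ty": 0,"tz": 0,"rx": 0,"ry": 0,"rz": 0,"grip": 50},{"tx": 0,"ty": 0,"tz": 0,"rx": 0,"ry": 0,"rz": 0,"grip": 50},{"tx": 0,"ty": 0,"tz": 0,"rx": 0,"ry": 0,"rz": 0,"grip": 50},{"tx": 0,"ty": 2.0,"tz": 0,"rx": 0,"ry": 0,"rz": 0,"grip": 50},{"tx": 0,"ty": 0,"tz": 0,"rx": 0,"ry": 0,"rz": 0,"grip": 50}]'

```text
t: 5.88
eef_pos: [643.6, 74.0, 98.2]
tcp_rot: [-1.572, 0.004, -0.186]
ft_force: [-0.8, -0.6, 0.4]
opening: 0.496
```

Run:
```python
from plan import *
st(); snap('wrist','w7')
z=load('w7'); W=cloud(z)
u=277
for v in (190,200,210,220,230,240,250): print(v,[(W[v,u].round(1)[2],*w2f(W[v,u]).round(1)) for u in(265,272,280,288,295)])
```

```text
t 5.8833 w [643.6  74.   98.2] fix [115.5  40.9] zbed 80.2 rpy [-1.572  0.004 -0.186] F [-0.83 -0.59  0.39] Ffix [-0.71 -0.73] op 0.496
190 [(np.float64(-2.1), np.float64(104.9), np.float64(52.3)), (np.float64(0.1), np.float64(111.4), np.float64(52.8)), (np.float64(0.2), np.float64(118.6), np.float64(52.9)), (np.float64(-1.0), np.float64(125.8), np.float64(52.6)), (np.float64(-0.5), np.float64(132.2), np.float64(52.7))]
200 [(np.float64(103.6), np.float64(109.1), np.float64(71.6)), (np.float64(106.6), np.float64(113.2), np.float64(72.5)), (np.float64(108.1), np.float64(117.6), np.float64(72.9)), (np.float64(108.2), np.float64(122.0), np.float64(72.9)), (np.float64(-1.4), np.float64(132.4), np.float64(43.0))]
210 [(np.float64(107.2), np.float64(109.2), np.float64(66.8)), (np.float64(106.7), np.float64(113.1), np.float64(66.6)), (np.float64(109.1), np.float64(117.6), np.float64(67.4)), (np.float64(108.2), np.float64(122.1), np.float64(67.1)), (np.float64(-2.2), np.float64(132.5), np.float64(33.2))]
220 [(np.float64(-0.6), np.float64(104.7), np.float64(24.0)), (np.float64(106.9), np.flo
[... 380 characters left out ...]
), (np.float64(108.1), np.float64(122.2), np.float64(55.2)), (np.float64(-1.1), np.float64(132.8), np.float64(13.9))]
240 [(np.float64(-2.0), np.float64(104.4), np.float64(3.4)), (np.float64(108.4), np.float64(113.1), np.float64(49.2)), (np.float64(108.8), np.float64(117.7), np.float64(49.3)), (np.float64(107.8), np.float64(122.3), np.float64(48.9)), (np.float64(-1.1), np.float64(132.9), np.float64(3.8))]
250 [(np.float64(0.4), np.float64(104.4), np.float64(-5.9)), (np.float64(106.0), np.float64(113.0), np.float64(41.8)), (np.float64(108.9), np.float64(117.7), np.float64(43.2)), (np.float64(108.3), np.float64(122.3), np.float64(42.9)), (np.float64(-1.5), np.float64(133.1), np.float64(-6.7))]
```

View pics/w7.png

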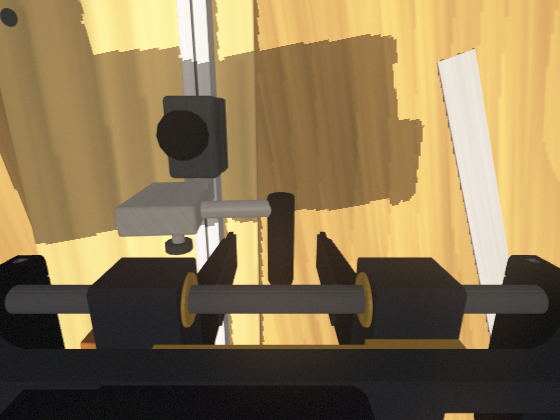

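Call:
move_arm --rows '[{"tx": 0.2,"ty": 1.3,"tz": 0,"rx": 0,"ry": 0,"rz": 0,"grip": 50},{"tx": 0,"ty": 1.25,"tz": 0,"rx": 0,"ry": 0,"rz": 0,"grip": 50},{"tx": 0,"ty": 0,"tz": 0,"rx": 0,"ry": 0,"rz": 0,"grip": 5},{"tx": 0,"ty": 0,"tz": 0,"rx": 0,"ry": 0,"rz": 0,"grip": 5},{"tx": 0,"ty": 0,"tz": 0,"rx": 0,"ry": 0,"rz": 0,"grip": 5},{"tx": 0,"ty": 0,"tz": 0,"rx": 0,"ry": 0,"rz": 0,"grip": 5},{"tx": 0,"ty": 0,"tz": 0,"rx": 0,"ry": 0,"rz": 0,"grip": 5},{"tx": 0,"ty": 0,"tz": 0,"rx": 0,"ry": 0,"rz": 0,"grip": 5},{"tx": 0,"ty": 0,"tz": 0,"rx": 0,"ry": 0,"rz": 0,"grip": 5},{"tx": 0,"ty": 0,"tz": 0,"rx": 0,"ry": 0,"rz": 0,"grip": 5}]'

```text
t: 6.77
eef_pos: [646.7, 73.8, 75.5]
tcp_rot: [-1.571, 0.0, -0.186]
ft_force: [-1.5, 0.3, 0.3]
opening: 0.159
```

Run:
```python
from plan import *
st(); snap('wrist','w8')
z=load('w8'); W=cloud(z); u=277
for v in (195,210,225): print(v,[(u,W[v,u].round(1)[2],*w2f(W[v,u]).round(1)) for u in(268,275,280)])
T=np.linspace(1.64,0,20); x=55*(np.sin(T)-np.cos(T)); zz=55*(np.sin(T)+np.cos(T))
print([(round(a,2),round(b,2)) for a,b in zip((np.diff(x)/10).tolist(),(-np.diff(zz)/10).tolist())])
```

```text
t 6.7667 w [646.7  73.8  75.5] fix [118.5  41.3] zbed 57.5 rpy [-1.571  0.    -0.186] F [-1.48  0.3   0.27] Ffix [-1.51  0.02] op 0.159
195 [(268, np.float64(0.5), np.float64(111.7), np.float64(54.4)), (275, np.float64(-0.9), np.float64(117.5), np.float64(54.1)), (280, np.float64(-1.0), np.float64(121.7), np.float64(54.1))]
210 [(268, np.float64(106.8), np.float64(114.5), np.float64(73.9)), (275, np.float64(106.4), np.float64(117.9), np.float64(73.8)), (280, np.float64(106.9), np.float64(120.3), np.float64(74.0))]
225 [(268, np.float64(107.1), np.float64(114.4), np.float64(66.3)), (275, np.float64(109.0), np.float64(117.9), np.float64(67.0)), (280, np.float64(106.8), np.float64(120.4), np.float64(66.2))]
[(-0.46, -0.49), (-0.5, -0.45), (-0.54, -0.4), (-0.57, -0.35), (-0.6, -0.3), (-0.62, -0.25), (-0.64, -0.19), (-0.66, -0.14), (-0.67, -0.08), (-0.67, -0.02), (-0.67, 0.03), (-0.66, 0.09), (-0.65, 0.15), (-0.64, 0.21), (-0.62, 0.26), (-0.59, 0.31), (-0.57, 0.36), (-0.53, 0.41), (-0.49, 0.45)]
```

View pics/w8.png

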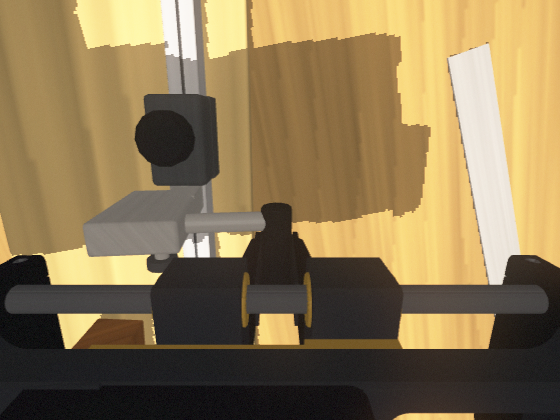

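Now the pinch is real: the opening is 0.159 and the fingers straddle the bar at (277,240). I'll follow the arc.

Call:
move_arm --rows '[{"tx": -0.46,"ty": -0.49,"tz": 0,"rx": 0,"ry": 0,"rz": 0,"grip": 5},{"tx": -0.5,"ty": -0.45,"tz": 0,"rx": 0,"ry": 0,"rz": 0,"grip": 5},{"tx": -0.54,"ty": -0.4,"tz": 0,"rx": 0,"ry": 0,"rz": 0,"grip": 5},{"tx": -0.57,"ty": -0.35,"tz": 0,"rx": 0,"ry": 0,"rz": 0,"grip": 5}]'

```text
t: 7.15
eef_pos: [628.4, 77.2, 94.0]
tcp_rot: [-1.57, -0.006, -0.186]
ft_force: [8.7, -3.2, 3.4]
opening: 0.162
```

Call:
move_arm --rows '[{"tx": -0.6,"ty": -0.3,"tz": 0,"rx": 0,"ry": 0,"rz": 0,"grip": 5},{"tx": -0.62,"ty": -0.25,"tz": 0,"rx": 0,"ry": 0,"rz": 0,"grip": 5},{"tx": -0.64,"ty": -0.19,"tz": 0,"rx": 0,"ry": 0,"rz": 0,"grip": 5},{"tx": -0.66,"ty": -0.14,"tz": 0,"rx": 0,"ry": 0,"rz": 0,"grip": 5},{"tx": -0.67,"ty": -0.08,"tz": 0,"rx": 0,"ry": 0,"rz": 0,"grip": 5},{"tx": -0.67,"ty": -0.02,"tz": 0,"rx": 0,"ry": 0,"rz": 0,"grip": 5}]'

```text
t: 7.65
eef_pos: [591.0, 84.5, 104.9]
tcp_rot: [-1.569, -0.008, -0.186]
ft_force: [5.0, -0.5, 5.4]
opening: 0.161
```

Call:
move_arm --rows '[{"tx": -0.67,"ty": 0.03,"tz": 0,"rx": 0,"ry": 0,"rz": 0,"grip": 5},{"tx": -0.66,"ty": 0.09,"tz": 0,"rx": 0,"ry": 0,"rz": 0,"grip": 5},{"tx": -0.65,"ty": 0.15,"tz": 0,"rx": 0,"ry": 0,"rz": 0,"grip": 5},{"tx": -0.64,"ty": 0.21,"tz": 0,"rx": 0,"ry": 0,"rz": 0,"grip": 5},{"tx": -0.62,"ty": 0.26,"tz": 0,"rx": 0,"ry": 0,"rz": 0,"grip": 5},{"tx": -0.59,"ty": 0.31,"tz": 0,"rx": 0,"ry": 0,"rz": 0,"grip": 5}]'

```text
t: 8.15
eef_pos: [552.2, 92.0, 93.1]
tcp_rot: [-1.569, -0.005, -0.186]
ft_force: [4.9, 1.4, 3.7]
opening: 0.16
```

Run:
```python
from plan import *
st()
```

```text
t 8.15 w [552.2  92.   93.1] fix [22.3 41.8] zbed 75.1 rpy [-1.569 -0.005 -0.186] F [4.92 1.4  3.71] Ffix [4.58 2.28] op 0.16
```

Call:
move_arm --rows '[{"tx": -0.57,"ty": 0.36,"tz": 0,"rx": 0,"ry": 0,"rz": 0,"grip": 5},{"tx": -0.53,"ty": 0.41,"tz": 0,"rx": 0,"ry": 0,"rz": 0,"grip": 5},{"tx": -0.49,"ty": 0.45,"tz": 0,"rx": 0,"ry": 0,"rz": 0,"grip": 5},{"tx": 0,"ty": 0,"tz": 0,"rx": 0,"ry": 0,"rz": 0,"grip": 5},{"tx": 0,"ty": 0,"tz": 0,"rx": 0,"ry": 0,"rz": 0,"grip": 5}]'

```text
t: 8.57
eef_pos: [535.1, 95.1, 79.4]
tcp_rot: [-1.57, -0.0, -0.186]
ft_force: [2.4, 4.5, -2.2]
opening: 0.161
```

Run:
```python
from plan import *
st()
```

```text
t 8.5667 w [535.1  95.1  79.4] fix [ 4.9 41.7] zbed 61.4 rpy [-1.57  -0.    -0.186] F [ 2.42  4.55 -2.21] Ffix [1.54 4.91] op 0.161
```

Call:
move_arm --rows '[{"tx": -0.1,"ty": 0.15,"tz": 0,"rx": 0,"ry": 0,"rz": 0,"grip": 5},{"tx": 0,"ty": 0,"tz": 0,"rx": 0,"ry": 0,"rz": 0,"grip": 5}]'

```text
t: 8.73
eef_pos: [534.0, 95.2, 78.0]
tcp_rot: [-1.57, 0.0, -0.186]
ft_force: [2.2, 3.9, 2.8]
opening: 0.162
```

Run:
```python
from plan import *
st()
```

```text
t 8.7333 w [534.   95.2  78. ] fix [ 3.8 41.6] zbed 60.0 rpy [-1.57   0.    -0.186] F [2.16 3.91 2.76] Ffix [1.41 4.24] op 0.162
```

Call:
move_arm --rows '[{"tx": -0.1,"ty": 0.15,"tz": 0,"rx": 0,"ry": 0,"rz": 0,"grip": 5},{"tx": 0,"ty": 0,"tz": 0,"rx": 0,"ry": 0,"rz": 0,"grip": 5}]'

```text
t: 8.9
eef_pos: [533.9, 95.3, 77.6]
tcp_rot: [-1.57, -0.002, -0.186]
ft_force: [0.5, 3.5, 12.5]
opening: 0.162
```

Run:
```python
from plan import *
st()
```

```text
t 8.9 w [533.9  95.3  77.6] fix [ 3.7 41.7] zbed 59.6 rpy [-1.57  -0.002 -0.186] F [ 0.46  3.51 12.54] Ffix [-0.19  3.53] op 0.162
```

The end stop is felt: 12 N with no further travel. I'll release and lift.

Call:
move_arm --rows '[{"tx": 0,"ty": 0,"tz": 0,"rx": 0,"ry": 0,"rz": 0,"grip": 5},{"tx": 0,"ty": 0,"tz": 0,"rx": 0,"ry": 0,"rz": 0,"grip": 60},{"tx": 0,"ty": 0,"tz": 0,"rx": 0,"ry": 0,"rz": 0,"grip": 60},{"tx": 0,"ty": 0,"tz": 0,"rx": 0,"ry": 0,"rz": 0,"grip": 60},{"tx": 0,"ty": 0,"tz": 0,"rx": 0,"ry": 0,"rz": 0,"grip": 60},{"tx": 0,"ty": -2,"tz": 0,"rx": 0,"ry": 0,"rz": 0,"grip": 60},{"tx": 0,"ty": -3,"tz": 0,"rx": 0,"ry": 0,"rz": 0,"grip": 60},{"tx": 0,"ty": -3,"tz": 0,"rx": 0,"ry": 0,"rz": 0,"grip": 70}]'

```text
t: 9.57
eef_pos: [532.5, 94.9, 156.5]
tcp_rot: [-1.572, 0.003, -0.186]
ft_force: [0.5, 0.5, 0.4]
opening: 0.597
```

```bash
python3 - <<'E'
from plan import *
st(); snap('top','t2');
E
python3 m.py t2
```

```text
t 9.5667 w [532.5  94.9 156.5] fix [ 2.4 41. ] zbed 138.5 rpy [-1.572  0.003 -0.186] F [0.47 0.46 0.43] Ffix [0.38 0.54] op 0.597
bed h 17.863679593196366 fixture minAreaRect ((502.74981689453125, -51.803802490234375), (243.99520874023438, 200.1454315185547), 79.4085464477539)
fence ((561.8201293945312, -60.67173767089844), (226.741943359375, 20.645795822143555), 79.51641845703125) h 39.80118893020767 dir yaw -0.18426593 pt 561.2446 -61.576374
blank top ((479.440673828125, -64.26659393310547), (149.31581115722656, 40.14569091796875), 76.62858581542969) h 72.83621393863257 yaw -0.23961282 mean [479.12946 -64.4611 ] 969
black [218 135  28  18 128] ((589.6876831054688, 78.236328125), (86.9938735961914, 38.26321792602539), 30.65259552001953) h [284.6 455.7 466.8] [587.6  76.9 401. ]
black [252 139   7  92 249] ((503.2916259765625, 30.746952056884766), (141.23316955566406, 5.61521053314209), 3.0039217472076416) h [453.1 470.1 518.6] [504.8  31.9 478.9]
black [ 144  141  113  140 3270] ((478.0697021484375, 87.23548126220703), (195.9133758544922, 124.98101043701172), 0.022412031888961792) h [487.1 568.  627.3] [444.3  90.2 567. ]
```

The top view confirms the blank hasn't moved. The arm hides the stop. Next, the blank.

Run:
```python
from plan import *
t=f2w(-21.7,-145.5); print(t)
rows(np.array([t[0],t[1],150.]),-0.233,38)
```

```text
[474.50606273 -84.02558469]
{"tx": -0.52, "ty": 0.25, "tz": -3.75, "ry": 0.009},
{"tx": -0.49, "ty": 0.25, "tz": -3.75, "ry": 0.009},
{"tx": -0.45, "ty": 0.25, "tz": -3.75, "ry": 0.009},
{"tx": -0.42, "ty": 0.25, "tz": -3.76, "ry": 0.009},
{"tx": -0.38, "ty": 0.25, "tz": -3.76, "ry": 0.009},
```

Call:
move_arm --rows '[{"tx": -0.52,"ty": 0.25,"tz": -3.75,"rx": 0,"ry": 0.009,"rz": 0,"grip": 75},{"tx": -0.49,"ty": 0.25,"tz": -3.75,"rx": 0,"ry": 0.009,"rz": 0,"grip": 75},{"tx": -0.45,"ty": 0.25,"tz": -3.75,"rx": 0,"ry": 0.009,"rz": 0,"grip": 75},{"tx": -0.42,"ty": 0.25,"tz": -3.76,"rx": 0,"ry": 0.009,"rz": 0,"grip": 75},{"tx": -0.38,"ty": 0.25,"tz": -3.76,"rx": 0,"ry": 0.01,"rz": 0,"grip": 75},{"tx": 0,"ty": 0,"tz": 0,"rx": 0,"ry": 0,"rz": 0,"grip": 75},{"tx": 0,"ty": 0,"tz": 0,"rx": 0,"ry": 0,"rz": 0,"grip": 75},{"tx": 0,"ty": 0,"tz": 0,"rx": 0,"ry": 0,"rz": 0,"grip": 75}]'

```text
t: 10.28
eef_pos: [473.2, -84.1, 143.7]
tcp_rot: [-1.571, 0.0, -0.233]
ft_force: [0.2, 0.4, -0.2]
opening: 0.751
```

```bash
python3 - <<'E'
from plan import *
st(); snap('wrist','w9'); snap('top','t3')
p=load('t3')['p'][120:270,155:365]; cv2.imwrite('pics/t3z.png',cv2.resize(p,None,fx=3.6,fy=3.6,interpolation=cv2.INTER_CUBIC))
E
python3 m.py w9|head -3; python3 m.py t3
```

```text
t 10.2833 w [473.2 -84.1 143.7] fix [ -23.  -145.9] zbed 125.7 rpy [-1.571  0.    -0.233] F [ 0.24  0.38 -0.18] Ffix [0.17 0.41] op 0.751
bed h 16.844885628400135 fixture minAreaRect ((503.10443115234375, -44.36280822753906), (262.109619140625, 200.55523681640625), 79.41402435302734)
fence ((562.6099243164062, -50.691986083984375), (226.6443634033203, 20.783973693847656), 79.32466125488281) h 38.86687698454256 dir yaw -0.17523035 pt 564.49036 -35.249916
blank top ((478.3642883300781, -66.22322082519531), (149.1741180419922, 40.034950256347656), 76.6608657836914) h 71.86369902720176 yaw -0.23138781 mean [479.74994 -60.13332] 8707
bed h 17.973652695632154 fixture minAreaRect ((522.6168823242188, 54.979339599609375), (459.70062255859375, 200.02731323242188), 79.42414855957031)
fence ((579.3457641601562, 33.153873443603516), (141.9103546142578, 20.635963439941406), 79.5421371459961) h 39.931674671925066 dir yaw -0.19705543 pt 579.448 39.654034
blank top ((493.93475341796875, -3.1511974334716797), (21.954299926757812, 39.852752685546875), 77.55281829833984) h 72.7854773041064 yaw 1.329485
[... 195 characters left out ...]
.   87.2]
black [302 163  44  31 194] ((521.3604736328125, -75.2876968383789), (64.08927917480469, 94.10164642333984), 43.89696502685547) h [271.6 438.4 457.5] [528.4 -74.5 380.7]
black [284 169  16  46 148] ((491.0575256347656, -21.041030883789062), (6.270689964294434, 74.00910186767578), 72.36526489257812) h [446.2 461.1 515.2] [488.  -20.7 466.5]
black [226 184  22   8 107] ((536.8216552734375, 99.92242431640625), (51.27567672729492, 13.279147148132324), 82.01482391357422) h [111.1 113.5 116.3] [536.4 100.2 113.4]
black [ 270  184   98   92 2594] ((441.0733642578125, -64.88985443115234), (105.67176818847656, 162.15313720703125), 71.29664611816406) h [464.1 551.2 606.8] [417.4 -50.5 547. ]
```

View pics/w9.png

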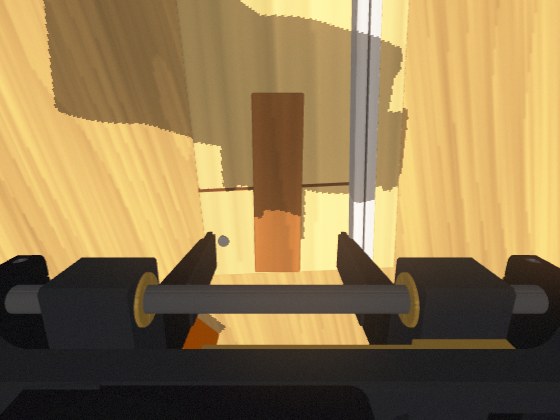

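View pics/t3z.png

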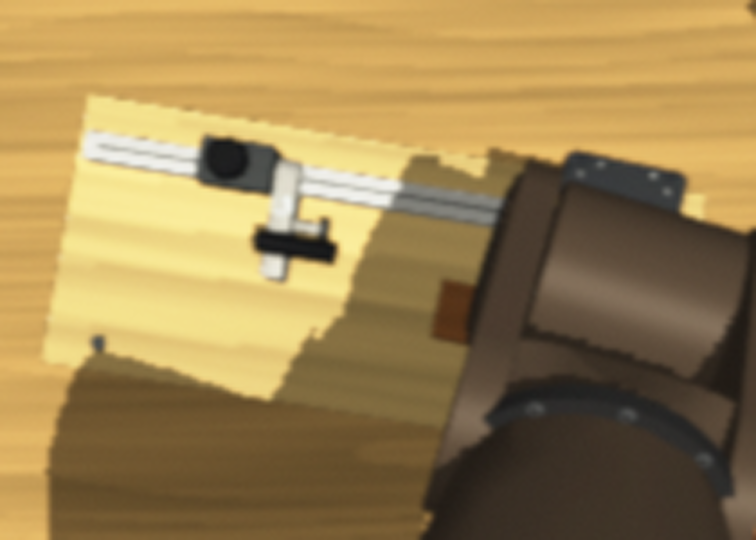

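The top view shows the stop down: bar top at h 115 (expected 115), leaf in front of the fence, knob unmoved. In the wrist view the blank at (277,180) is centred between the jaws. I'll descend and grip.

Call:
move_arm --rows '[{"tx": 0.1,"ty": 3.5,"tz": 0,"rx": 0,"ry": 0,"rz": 0,"grip": 75},{"tx": 0,"ty": 3.5,"tz": 0,"rx": 0,"ry": 0,"rz": 0,"grip": 75},{"tx": 0,"ty": 2.5,"tz": 0,"rx": 0,"ry": 0,"rz": 0,"grip": 75},{"tx": 0,"ty": 1.0,"tz": 0,"rx": 0,"ry": 0,"rz": 0,"grip": 65},{"tx": 0,"ty": 0,"tz": 0,"rx": 0,"ry": 0,"rz": 0,"grip": 55},{"tx": 0,"ty": 0,"tz": 0,"rx": 0,"ry": 0,"rz": 0,"grip": 50},{"tx": 0,"ty": 0,"tz": 0,"rx": 0,"ry": 0,"rz": 0,"grip": 45}]'

```text
t: 10.97
eef_pos: [475.0, -84.2, 40.1]
tcp_rot: [-1.571, -0.002, -0.231]
ft_force: [0.7, 0.5, 0.8]
opening: 0.525
```

Run:
```python
from plan import *
st()
```

```text
t 10.9667 w [475.  -84.2  40.1] fix [ -21.2 -145.6] zbed 22.1 rpy [-1.571 -0.002 -0.231] F [0.67 0.53 0.76] Ffix [0.56 0.64] op 0.525
```

Call:
move_arm --rows '[{"tx": 0,"ty": 0,"tz": 0,"rx": 0,"ry": 0,"rz": 0,"grip": 30},{"tx": 0,"ty": 0,"tz": 0,"rx": 0,"ry": 0,"rz": 0,"grip": 30},{"tx": 0,"ty": 0,"tz": 0,"rx": 0,"ry": 0,"rz": 0,"grip": 30},{"tx": 0,"ty": 0,"tz": 0,"rx": 0,"ry": 0,"rz": 0,"grip": 30},{"tx": 0,"ty": 0,"tz": 0,"rx": 0,"ry": 0,"rz": 0,"grip": 30}]'

```text
t: 11.38
eef_pos: [474.7, -84.4, 40.2]
tcp_rot: [-1.571, -0.002, -0.232]
ft_force: [-0.9, 1.9, 7.7]
opening: 0.418
```

```bash
python3 - <<'E'
from plan import *
st(); snap('wrist','w10')
E
python3 m.py w10|head -3
```

```text
t 11.3833 w [474.7 -84.4  40.2] fix [ -21.4 -145.9] zbed 22.2 rpy [-1.571 -0.002 -0.232] F [-0.95  1.87  7.74] Ffix [-1.27  1.66] op 0.418
bed h 16.84941569567161 fixture minAreaRect ((500.05810546875, -60.07023620605469), (230.29283142089844, 200.1230010986328), 79.54226684570312)
fence ((564.28271484375, -41.082420349121094), (144.46035766601562, 20.948944091796875), 79.58272552490234) h 38.805895791257285 dir yaw -0.18637796 pt 564.0498 -32.35515
blank top ((481.3590087890625, -42.05377960205078), (102.07032012939453, 48.465858459472656), 76.56582641601562) h 71.82969948800212 yaw -0.23310564 mean [485.24057  -38.416405] 17563
```

View pics/w10.png

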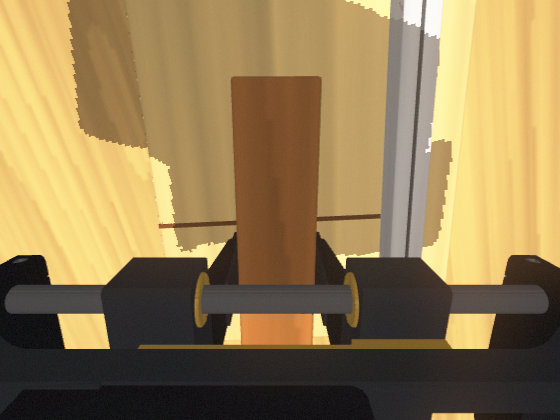

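The blank is gripped (39.7 mm). I'll relieve the downward push, square it up and move to about 7 mm short of the fence.

Call:
move_arm --rows '[{"tx": 0,"ty": -0.06,"tz": 0,"rx": 0,"ry": -0.024,"rz": 0,"grip": 30},{"tx": 0,"ty": 0,"tz": 0,"rx": 0,"ry": -0.024,"rz": 0,"grip": 30},{"tx": 1.0,"ty": 0,"tz": 0,"rx": 0,"ry": 0,"rz": 0,"grip": 30},{"tx": 1.2,"ty": 0,"tz": 0,"rx": 0,"ry": 0,"rz": 0,"grip": 30},{"tx": 1.2,"ty": 0,"tz": 0,"rx": 0,"ry": 0,"rz": 0,"grip": 30},{"tx": 0.8,"ty": 0,"tz": 0,"rx": 0,"ry": 0,"rz": 0,"grip": 30},{"tx": 0.1,"ty": 0,"tz": 0,"rx": 0,"ry": 0,"rz": 0,"grip": 30},{"tx": 0,"ty": 0,"tz": 0,"rx": 0,"ry": 0,"rz": 0,"grip": 30}]'

```text
t: 12.1
eef_pos: [516.4, -92.3, 40.1]
tcp_rot: [-1.571, 0.001, -0.183]
ft_force: [-2.8, 0.6, 9.2]
opening: 0.417
```

Run:
```python
from plan import *
st()
```

```text
t 12.1 w [516.4 -92.3  40.1] fix [  21.  -145.9] zbed 22.1 rpy [-1.571e+00  1.000e-03 -1.830e-01] F [-2.78  0.59  9.18] Ffix [-2.84  0.07] op 0.417
```

Call:
move_arm --rows '[{"tx": 0.3,"ty": -0.06,"tz": 0,"rx": 0,"ry": 0,"rz": 0,"grip": 30},{"tx": 0.2,"ty": 0,"tz": 0,"rx": 0,"ry": 0,"rz": 0,"grip": 30},{"tx": 0,"ty": 0,"tz": 0,"rx": 0,"ry": 0,"rz": 0,"grip": 30}]'

```text
t: 12.35
eef_pos: [522.1, -93.4, 40.2]
tcp_rot: [-1.571, -0.001, -0.184]
ft_force: [0.9, -1.2, 0.2]
opening: 0.418
```

Run:
```python
from plan import *
st()
```

```text
t 12.35 w [522.1 -93.4  40.2] fix [  26.8 -146. ] zbed 22.2 rpy [-1.571e+00 -1.000e-03 -1.840e-01] F [ 0.9  -1.2   0.19] Ffix [ 1.11 -1.01] op 0.418
```

Fz is now about 0. I'll step towards the fence by feel.

Call:
move_arm --rows '[{"tx": 0.1,"ty": 0,"tz": 0,"rx": 0,"ry": 0,"rz": 0,"grip": 30},{"tx": 0,"ty": 0,"tz": 0,"rx": 0,"ry": 0,"rz": 0,"grip": 30}]'

```text
t: 12.52
eef_pos: [522.2, -93.4, 40.2]
tcp_rot: [-1.571, 0.001, -0.184]
ft_force: [-1.7, -2.3, 3.0]
opening: 0.418
```

Run:
```python
from plan import *
st()
```

```text
t 12.5167 w [522.2 -93.4  40.2] fix [  26.9 -146. ] zbed 22.2 rpy [-1.571e+00  1.000e-03 -1.840e-01] F [-1.73 -2.31  2.96] Ffix [-1.27 -2.58] op 0.418
```

Call:
move_arm --rows '[{"tx": 0.1,"ty": 0,"tz": 0,"rx": 0,"ry": 0,"rz": 0,"grip": 30},{"tx": 0,"ty": 0,"tz": 0,"rx": 0,"ry": 0,"rz": 0,"grip": 30}]'

```text
t: 12.68
eef_pos: [522.6, -93.4, 40.2]
tcp_rot: [-1.571, 0.002, -0.184]
ft_force: [-5.0, -0.9, 5.6]
opening: 0.419
```

Run:
```python
from plan import *
st()
```

```text
t 12.6833 w [522.6 -93.4  40.2] fix [  27.3 -145.9] zbed 22.2 rpy [-1.571  0.002 -0.184] F [-5.04 -0.87  5.57] Ffix [-4.8  -1.78] op 0.419
```

Call:
move_arm --rows '[{"tx": 0.08,"ty": -0.03,"tz": 0,"rx": 0,"ry": 0,"rz": 0,"grip": 30},{"tx": 0,"ty": 0,"tz": 0,"rx": 0,"ry": 0,"rz": 0,"grip": 30}]'

```text
t: 12.85
eef_pos: [524.2, -93.7, 40.3]
tcp_rot: [-1.571, 0.0, -0.184]
ft_force: [-0.2, 0.7, -1.8]
opening: 0.42
```

Run:
```python
from plan import *
st(); snap('wrist','w11')
z=load('w11'); W=cloud(z)
for v in (80,120,160,200): 
  r=[(u,round(W[v,u][2]),round(w2f(W[v,u])[0],1),round(w2f(W[v,u])[1])) for u in range(220,345,4)]
  print(v,[a for a in r if 60<a[1]<80][:1],[a for a in r if 60<a[1]<80][-1:], [a for a in r if 30<a[1]<50][:1],[a for a in r if 30<a[1]<50][-1:])
```

```text
t 12.85 w [524.2 -93.7  40.3] fix [  28.9 -145.9] zbed 22.3 rpy [-1.571  0.    -0.184] F [-0.22  0.67 -1.81] Ffix [-0.34  0.62] op 0.42
80 [(232, 71, np.float64(9.5), -54)] [(320, 71, np.float64(48.0), -54)] [(324, 38, np.float64(54.5), -51)] [(344, 39, np.float64(65.1), -51)]
120 [(236, 73, np.float64(10.9), -71)] [(320, 71, np.float64(48.6), -71)] [(324, 38, np.float64(55.4), -71)] [(344, 38, np.float64(66.4), -71)]
160 [(236, 71, np.float64(10.0), -89)] [(316, 72, np.float64(47.4), -89)] [(320, 39, np.float64(53.9), -93)] [(344, 39, np.float64(67.5), -93)]
200 [(236, 71, np.float64(9.4), -108)] [(316, 72, np.float64(48.1), -108)] [(320, 38, np.float64(54.9), -117)] [(340, 39, np.float64(66.5), -117)]
```

View pics/w11.png

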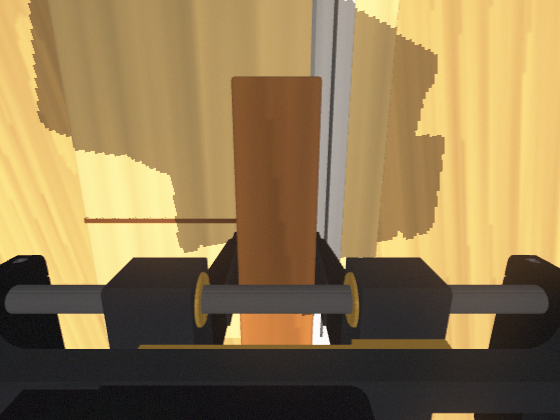

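That was stick-slip; the blank moved on to x = 28.9. More small steps.

Call:
move_arm --rows '[{"tx": 0.08,"ty": 0,"tz": 0,"rx": 0,"ry": 0,"rz": 0,"grip": 30},{"tx": 0,"ty": 0,"tz": 0,"rx": 0,"ry": 0,"rz": 0,"grip": 30}]'

```text
t: 13.07
eef_pos: [524.3, -93.7, 40.2]
tcp_rot: [-1.571, 0.002, -0.184]
ft_force: [-5.3, 0.7, 1.0]
opening: 0.417
```

Run:
```python
from plan import *
st()
```

```text
t 13.0667 w [524.3 -93.7  40.2] fix [  29.  -145.8] zbed 22.2 rpy [-1.571  0.002 -0.184] F [-5.29  0.7   0.99] Ffix [-5.33 -0.29] op 0.417
```

Call:
move_arm --rows '[{"tx": 0.08,"ty": 0,"tz": 0,"rx": 0,"ry": 0,"rz": 0,"grip": 30},{"tx": 0,"ty": 0,"tz": 0,"rx": 0,"ry": 0,"rz": 0,"grip": 30}]'

```text
t: 13.23
eef_pos: [524.3, -93.7, 40.2]
tcp_rot: [-1.57, 0.003, -0.184]
ft_force: [-8.2, -0.4, 4.8]
opening: 0.416
```

Run:
```python
from plan import *
st()
```

```text
t 13.2333 w [524.3 -93.7  40.2] fix [  29.  -145.8] zbed 22.2 rpy [-1.57   0.003 -0.184] F [-8.17 -0.4   4.78] Ffix [-7.95 -1.9 ] op 0.416
```

The fence is found: x = 29.0, 8 N, no motion. I'll ease off slightly and slide about 65 mm along it.

Call:
move_arm --rows '[{"tx": -0.06,"ty": -0.04,"tz": 0.5,"rx": 0,"ry": 0,"rz": 0,"grip": 30},{"tx": 0,"ty": 0,"tz": 1.0,"rx": 0,"ry": 0,"rz": 0,"grip": 30},{"tx": 0,"ty": 0,"tz": 1.0,"rx": 0,"ry": 0,"rz": 0,"grip": 30},{"tx": 0,"ty": 0,"tz": 1.0,"rx": 0,"ry": 0,"rz": 0,"grip": 30},{"tx": 0,"ty": 0,"tz": 1.0,"rx": 0,"ry": 0,"rz": 0,"grip": 30},{"tx": 0,"ty": 0,"tz": 1.0,"rx": 0,"ry": 0,"rz": 0,"grip": 30},{"tx": 0,"ty": 0,"tz": 0.5,"rx": 0,"ry": 0,"rz": 0,"grip": 30},{"tx": 0,"ty": 0,"tz": 0.3,"rx": 0,"ry": 0,"rz": 0,"grip": 30},{"tx": 0,"ty": 0,"tz": 0,"rx": 0,"ry": 0,"rz": 0,"grip": 30},{"tx": 0,"ty": 0,"tz": 0,"rx": 0,"ry": 0,"rz": 0,"grip": 30}]'

```text
t: 14.07
eef_pos: [535.9, -31.3, 40.4]
tcp_rot: [-1.57, 0.002, -0.184]
ft_force: [-4.9, 4.4, -2.4]
opening: 0.42
```

Run:
```python
from plan import *
st(); snap('wrist','w12'); st()
z=load('w12'); W=cloud(z)
for v in (80,120,160,200): 
  r=[(u,round(W[v,u][2]),round(w2f(W[v,u])[0],1),round(w2f(W[v,u])[1])) for u in range(220,345,4)]
  print(v,[a for a in r if 60<a[1]<80][:1],[a for a in r if 60<a[1]<80][-1:])
```

```text
t 14.0667 w [535.9 -31.3  40.4] fix [ 28.9 -82.4] zbed 22.4 rpy [-1.57   0.002 -0.184] F [-4.92  4.36 -2.37] Ffix [-5.64  3.38] op 0.42
t 14.1167 w [535.8 -31.3  40.4] fix [ 28.9 -82.4] zbed 22.4 rpy [-1.57   0.002 -0.184] F [-4.16  4.18 -2.03] Ffix [-4.86  3.35] op 0.419
80 [(232, 71, np.float64(9.5), 10)] [(320, 71, np.float64(48.0), 10)]
120 [(236, 72, np.float64(10.8), -7)] [(320, 71, np.float64(48.6), -7)]
160 [(236, 73, np.float64(10.2), -25)] [(316, 72, np.float64(47.3), -25)]
200 [(236, 72, np.float64(9.5), -45)] [(316, 73, np.float64(48.0), -44)]
```

View pics/w12.png

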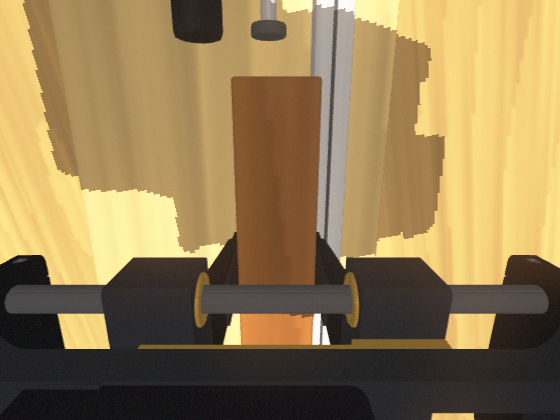

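The wrist view shows the blank end at v = 77 and the screw head at (268,22–40) ahead, with the blank flush with the fence. I'll estimate the gap.

Run:
```python
from plan import *
z=load('w12'); W=cloud(z)
for v in (24,28,32,35,37,39,41): print(v,W[v,268].round(1),w2f(W[v,268]).round(1), w2f(ray(z,268,v,42)).round(1))
for v in (74,76,78,80): print(v,W[v,275].round(1),w2f(W[v,275]).round(1))
```

```text
24 [553.8  86.5  50.4] [24.9 36.7] [24.6 38.8]
28 [553.5  85.1  49.2] [24.8 35.2] [24.6 37. ]
32 [553.1  83.3  49.5] [24.8 33.4] [24.6 35.1]
35 [552.9  82.6  46.8] [24.7 32.7] [24.6 33.8]
37 [552.9  83.1  40.7] [24.6 33.1] [24.6 32.9]
39 [552.7  83.   36.5] [24.5 33.1] [24.6 31.9]
41 [552.8  86.2  16.8] [24.  36.2] [24.6 31. ]
74 [553.5  67.9  17.2] [28.  18.3]
76 [552.5  60.8  70.8] [28.3 11.2]
78 [552.3  59.9  72.2] [28.3 10.3]
80 [552.2  59.2  71.2] [28.3  9.5]
```

Call:
move_arm --rows '[{"tx": 0,"ty": 0,"tz": 0.6,"rx": 0,"ry": 0,"rz": 0,"grip": 30},{"tx": 0,"ty": 0,"tz": 0.6,"rx": 0,"ry": 0,"rz": 0,"grip": 30},{"tx": 0,"ty": 0,"tz": 0.4,"rx": 0,"ry": 0,"rz": 0,"grip": 30},{"tx": 0,"ty": 0,"tz": 0.1,"rx": 0,"ry": 0,"rz": 0,"grip": 30},{"tx": 0,"ty": 0,"tz": 0,"rx": 0,"ry": 0,"rz": 0,"grip": 30},{"tx": 0,"ty": 0,"tz": 0,"rx": 0,"ry": 0,"rz": 0,"grip": 30}]'

```text
t: 14.62
eef_pos: [538.9, -14.9, 40.4]
tcp_rot: [-1.571, 0.002, -0.184]
ft_force: [-6.7, 1.8, -1.9]
opening: 0.419
```

Run:
```python
from plan import *
st()
```

```text
t 14.6167 w [538.9 -14.9  40.4] fix [ 28.9 -65.7] zbed 22.4 rpy [-1.571  0.002 -0.184] F [-6.65  1.81 -1.92] Ffix [-6.87  0.56] op 0.419
```

Call:
move_arm --rows '[{"tx": 0,"ty": 0,"tz": 0.1,"rx": 0,"ry": 0,"rz": 0,"grip": 30},{"tx": 0,"ty": 0,"tz": 0,"rx": 0,"ry": 0,"rz": 0,"grip": 30}]'

```text
t: 14.78
eef_pos: [539.0, -14.2, 40.4]
tcp_rot: [-1.571, 0.002, -0.184]
ft_force: [-5.9, -0.7, -1.4]
opening: 0.419
```

Run:
```python
from plan import *
st()
```

```text
t 14.7833 w [539.  -14.2  40.4] fix [ 28.9 -65. ] zbed 22.4 rpy [-1.571  0.002 -0.184] F [-5.88 -0.66 -1.44] Ffix [-5.66 -1.73] op 0.419
```

Call:
move_arm --rows '[{"tx": 0,"ty": 0,"tz": 0.1,"rx": 0,"ry": 0,"rz": 0,"grip": 30},{"tx": 0,"ty": 0,"tz": 0.1,"rx": 0,"ry": 0,"rz": 0,"grip": 30},{"tx": 0,"ty": 0,"tz": 0,"rx": 0,"ry": 0,"rz": 0,"grip": 30}]'

```text
t: 15.03
eef_pos: [539.4, -12.4, 40.4]
tcp_rot: [-1.571, 0.002, -0.184]
ft_force: [-5.2, -0.5, -2.6]
opening: 0.419
```

Run:
```python
from plan import *
st()
```

```text
t 15.0333 w [539.4 -12.4  40.4] fix [ 28.9 -63.1] zbed 22.4 rpy [-1.571  0.002 -0.184] F [-5.16 -0.47 -2.61] Ffix [-4.98 -1.41] op 0.419
```

Call:
move_arm --rows '[{"tx": 0,"ty": 0,"tz": 0.06,"rx": 0,"ry": 0,"rz": 0,"grip": 30},{"tx": 0,"ty": 0,"tz": 0,"rx": 0,"ry": 0,"rz": 0,"grip": 30}]'

```text
t: 15.2
eef_pos: [539.5, -11.8, 40.4]
tcp_rot: [-1.571, 0.002, -0.184]
ft_force: [-4.7, -1.6, -2.9]
opening: 0.418
```

Run:
```python
from plan import *
st()
```

```text
t 15.2 w [539.5 -11.8  40.4] fix [ 28.9 -62.6] zbed 22.4 rpy [-1.571  0.002 -0.184] F [-4.72 -1.56 -2.91] Ffix [-4.35 -2.4 ] op 0.418
```

Call:
move_arm --rows '[{"tx": 0,"ty": 0,"tz": 0.05,"rx": 0,"ry": 0,"rz": 0,"grip": 30},{"tx": 0,"ty": 0,"tz": 0,"rx": 0,"ry": 0,"rz": 0,"grip": 30}]'

```text
t: 15.37
eef_pos: [539.6, -11.4, 40.4]
tcp_rot: [-1.571, 0.002, -0.184]
ft_force: [-5.7, -2.4, -2.5]
opening: 0.42
```

Run:
```python
from plan import *
st()
```

```text
t 15.3667 w [539.6 -11.4  40.4] fix [ 28.9 -62.1] zbed 22.4 rpy [-1.571  0.002 -0.184] F [-5.67 -2.39 -2.46] Ffix [-5.14 -3.39] op 0.42
```

Call:
move_arm --rows '[{"tx": 0,"ty": 0,"tz": 0.05,"rx": 0,"ry": 0,"rz": 0,"grip": 30},{"tx": 0,"ty": 0,"tz": 0,"rx": 0,"ry": 0,"rz": 0,"grip": 30}]'

```text
t: 15.53
eef_pos: [539.6, -10.9, 40.4]
tcp_rot: [-1.571, 0.002, -0.184]
ft_force: [-5.4, -2.4, -2.4]
opening: 0.417
```

Run:
```python
from plan import *
st()
```

```text
t 15.5333 w [539.6 -10.9  40.4] fix [ 28.9 -61.6] zbed 22.4 rpy [-1.571  0.002 -0.184] F [-5.38 -2.35 -2.42] Ffix [-4.85 -3.3 ] op 0.417
```

Call:
move_arm --rows '[{"tx": 0,"ty": 0,"tz": 0.05,"rx": 0,"ry": 0,"rz": 0,"grip": 30},{"tx": 0,"ty": 0,"tz": 0,"rx": 0,"ry": 0,"rz": 0,"grip": 30}]'

```text
t: 15.7
eef_pos: [539.7, -10.4, 40.4]
tcp_rot: [-1.571, 0.002, -0.184]
ft_force: [-5.2, -1.4, -2.9]
opening: 0.417
```

Run:
```python
from plan import *
st()
```

```text
t 15.7 w [539.7 -10.4  40.4] fix [ 28.9 -61.1] zbed 22.4 rpy [-1.571  0.002 -0.184] F [-5.21 -1.38 -2.93] Ffix [-4.87 -2.32] op 0.417
```

Call:
move_arm --rows '[{"tx": 0,"ty": 0,"tz": 0.05,"rx": 0,"ry": 0,"rz": 0,"grip": 30},{"tx": 0,"ty": 0,"tz": 0,"rx": 0,"ry": 0,"rz": 0,"grip": 30}]'

```text
t: 15.87
eef_pos: [539.8, -9.9, 40.4]
tcp_rot: [-1.571, 0.002, -0.184]
ft_force: [-5.9, -1.5, -2.6]
opening: 0.421
```

Run:
```python
from plan import *
st()
```

```text
t 15.8667 w [539.8  -9.9  40.4] fix [ 28.9 -60.6] zbed 22.4 rpy [-1.571  0.002 -0.184] F [-5.93 -1.49 -2.59] Ffix [-5.56 -2.55] op 0.421
```

Call:
move_arm --rows '[{"tx": 0,"ty": 0,"tz": 0.05,"rx": 0,"ry": 0,"rz": 0,"grip": 30},{"tx": 0,"ty": 0,"tz": 0,"rx": 0,"ry": 0,"rz": 0,"grip": 30}]'

```text
t: 16.03
eef_pos: [539.9, -9.6, 40.4]
tcp_rot: [-1.571, 0.002, -0.184]
ft_force: [-6.4, -4.1, -1.9]
opening: 0.418
```

Call:
move_arm --rows '[{"tx": 0,"ty": 0,"tz": 0.05,"rx": 0,"ry": 0,"rz": 0,"grip": 30},{"tx": 0,"ty": 0,"tz": 0,"rx": 0,"ry": 0,"rz": 0,"grip": 30}]'

```text
t: 16.2
eef_pos: [539.9, -9.6, 40.4]
tcp_rot: [-1.572, 0.002, -0.184]
ft_force: [-6.9, -9.0, -2.3]
opening: 0.422
```

Run:
```python
from plan import *
st(); snap('wrist','w13')
z=load('w13'); W=cloud(z)
for v in range(30,80,4): print(v,W[v,268].round(1),w2f(W[v,268]).round(1))
```

```text
t 16.2 w [539.9  -9.6  40.4] fix [ 28.9 -60.3] zbed 22.4 rpy [-1.572  0.002 -0.184] F [-6.86 -8.96 -2.3 ] Ffix [ -5.09 -10.07] op 0.422
30 [557.4 107.   44.6] [24.6 57.5]
34 [557.  105.   45.3] [24.7 55.5]
38 [556.7 103.4  44.9] [24.6 53.8]
42 [556.4 101.7  44.6] [24.6 52.1]
46 [556.   99.4  46.9] [24.7 49.8]
50 [555.7  97.9  45.3] [24.6 48.3]
54 [555.3  96.2  44.7] [24.6 46.6]
58 [555.   94.1  46.8] [24.6 44.4]
62 [554.6  92.4  46.2] [24.6 42.6]
66 [554.3  90.6  45.4] [24.6 40.9]
70 [553.9  88.2  49.8] [24.7 38.4]
74 [553.6  86.3  50.3] [24.7 36.5]
78 [553.4  82.2  72.2] [25.2 32.4]
```

View pics/w13.png

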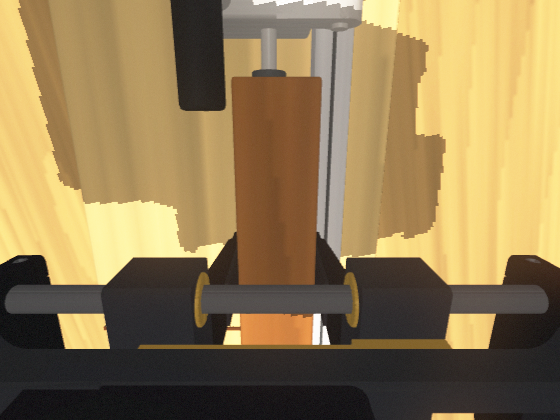

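Contact: the blank's end is against the head at (268,75), motion stopped, Fy ≈ −10 N including about 2–3 N of friction. I'll add a touch and hold.

Call:
move_arm --rows '[{"tx": 0,"ty": 0,"tz": 0.02,"rx": 0,"ry": 0,"rz": 0,"grip": 30},{"tx": 0,"ty": 0,"tz": 0,"rx": 0,"ry": 0,"rz": 0,"grip": 30},{"tx": 0,"ty": 0,"tz": 0,"rx": 0,"ry": 0,"rz": 0,"grip": 30}]'

```text
t: 16.5
eef_pos: [539.9, -9.6, 40.4]
tcp_rot: [-1.572, 0.003, -0.184]
ft_force: [-7.3, -9.7, -1.8]
opening: 0.42
```

Run:
```python
from plan import *
st()
```

```text
t 16.5 w [539.9  -9.6  40.4] fix [ 28.9 -60.3] zbed 22.4 rpy [-1.572  0.003 -0.184] F [-7.31 -9.7  -1.8 ] Ffix [ -5.4  -10.88] op 0.42
```

Call:
move_arm --rows '[{"tx": 0,"ty": 0,"tz": 0,"rx": 0,"ry": 0,"rz": 0,"grip": 30},{"tx": 0,"ty": 0,"tz": 0,"rx": 0,"ry": 0,"rz": 0,"grip": 30},{"tx": 0,"ty": 0,"tz": 0,"rx": 0,"ry": 0,"rz": 0,"grip": 30},{"tx": 0,"ty": 0,"tz": 0,"rx": 0,"ry": 0,"rz": 0,"grip": 30},{"tx": 0,"ty": 0,"tz": 0,"rx": 0,"ry": 0,"rz": 0,"grip": 30},{"tx": 0,"ty": 0,"tz": 0,"rx": 0,"ry": 0,"rz": 0,"grip": 30}]'

```text
t: 17.0
eef_pos: [539.9, -9.6, 40.4]
tcp_rot: [-1.572, 0.003, -0.184]
ft_force: [-7.0, -10.4, -1.7]
opening: 0.42
```

Run:
```python
from plan import *
st()
```

```text
t 17.0 w [539.9  -9.6  40.4] fix [ 28.9 -60.3] zbed 22.4 rpy [-1.572  0.003 -0.184] F [ -7.01 -10.44  -1.74] Ffix [ -4.97 -11.55] op 0.42
```

Held about 11 N for over 0.7 s with no travel. Next I'll relax the preloads and release.

Call:
move_arm --rows '[{"tx": -0.03,"ty": 0.02,"tz": -0.04,"rx": 0,"ry": 0,"rz": 0,"grip": 30},{"tx": -0.03,"ty": 0,"tz": -0.04,"rx": 0,"ry": 0,"rz": 0,"grip": 30},{"tx": 0,"ty": 0,"tz": 0,"rx": 0,"ry": 0,"rz": 0,"grip": 30}]'

```text
t: 17.25
eef_pos: [539.9, -9.7, 40.4]
tcp_rot: [-1.571, 0.001, -0.184]
ft_force: [-4.6, -4.9, -1.9]
opening: 0.42
```

Run:
```python
from plan import *
st()
```

```text
t 17.25 w [539.9  -9.7  40.4] fix [ 28.9 -60.4] zbed 22.4 rpy [-1.571e+00  1.000e-03 -1.840e-01] F [-4.65 -4.89 -1.91] Ffix [-3.67 -5.67] op 0.42
```

Call:
move_arm --rows '[{"tx": -0.03,"ty": 0.03,"tz": -0.03,"rx": 0,"ry": 0,"rz": 0,"grip": 30},{"tx": 0,"ty": 0,"tz": 0,"rx": 0,"ry": 0,"rz": 0,"grip": 30},{"tx": 0,"ty": 0,"tz": 0,"rx": 0,"ry": 0,"rz": 0,"grip": 44},{"tx": 0,"ty": 0,"tz": 0,"rx": 0,"ry": 0,"rz": 0,"grip": 48},{"tx": 0,"ty": 0,"tz": 0,"rx": 0,"ry": 0,"rz": 0,"grip": 55},{"tx": 0,"ty": 0,"tz": 0,"rx": 0,"ry": 0,"rz": 0,"grip": 65},{"tx": 0,"ty": 0,"tz": 0,"rx": 0,"ry": 0,"rz": 0,"grip": 70},{"tx": 0,"ty": 0,"tz": 0,"rx": 0,"ry": 0,"rz": 0,"grip": 70}]'

```text
t: 17.92
eef_pos: [540.1, -9.4, 40.4]
tcp_rot: [-1.571, -0.0, -0.184]
ft_force: [0.2, -0.4, 0.2]
opening: 0.678
```

```bash
python3 - <<'E'
from plan import *
st(); snap('wrist','w14')
z=load('w14'); W=cloud(z)
for v in (68,72,74,76,78,80): print(v,W[v,268].round(1),w2f(W[v,268]).round(1))
E
python3 m.py w14 | grep -E "blank|fence"
```

```text
t 17.9167 w [540.1  -9.4  40.4] fix [ 29.1 -60.1] zbed 22.4 rpy [-1.571 -0.    -0.184] F [ 0.24 -0.44  0.15] Ffix [ 0.32 -0.39] op 0.678
68 [554.3  90.   44.6] [24.8 40.3]
72 [554.   87.5  49.8] [24.9 37.7]
74 [553.8  86.7  48.5] [24.8 36.9]
76 [553.6  85.8  48.5] [24.8 36. ]
78 [553.5  82.4  71.6] [25.4 32.6]
80 [553.4  81.5  72.2] [25.4 31.8]
fence ((554.912109375, 34.95896530151367), (148.3054962158203, 66.95122528076172), 79.56610870361328) h 38.97378668777836 dir yaw -0.11927576 pt 579.6758 44.825268
blank top ((547.4191284179688, 32.15974044799805), (101.41404724121094, 39.827056884765625), 79.5292739868164) h 71.8335169819414 yaw -0.17967781 mean [548.3649   36.92532] 17062
```

View pics/w14.png

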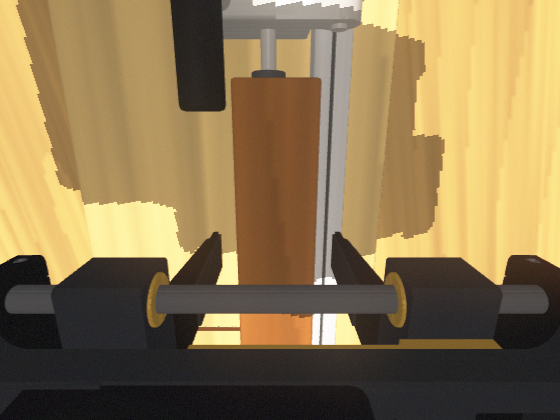

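Released, with the blank flush and its end still at the head at (268,76). Now I'll lift and go back to the bar.

Call:
move_arm --rows '[{"tx": 0,"ty": -1.5,"tz": 0,"rx": 0,"ry": 0,"rz": 0,"grip": 70},{"tx": 0,"ty": -3,"tz": 0,"rx": 0,"ry": 0,"rz": 0,"grip": 70},{"tx": 0,"ty": -3.5,"tz": 0,"rx": 0,"ry": 0,"rz": 0,"grip": 60},{"tx": 0,"ty": -3.5,"tz": 0,"rx": 0,"ry": 0,"rz": 0,"grip": 60},{"tx": -0.8,"ty": 0,"tz": 3.0,"rx": 0,"ry": 0,"rz": 0,"grip": 60},{"tx": -0.9,"ty": 0,"tz": 3.6,"rx": 0,"ry": 0,"rz": 0,"grip": 60},{"tx": -0.8,"ty": 0,"tz": 3.6,"rx": 0,"ry": 0,"rz": 0,"grip": 60},{"tx": 0,"ty": 0,"tz": 0,"rx": 0,"ry": 0,"rz": 0,"grip": 60},{"tx": 0,"ty": 0,"tz": 0,"rx": 0,"ry": 0,"rz": 0,"grip": 60}]'

```text
t: 18.72
eef_pos: [533.8, 96.9, 155.4]
tcp_rot: [-1.571, -0.0, -0.181]
ft_force: [-0.0, -0.7, -0.3]
opening: 0.598
```

```bash
python3 - <<'E'
from plan import *
st(); snap('wrist','w15')
z=load('w15'); W=cloud(z); print(w2f(W[200,277]),W[200,277])
E
python3 m.py w15 | grep black|head -4
```

```text
t 18.7167 w [533.8  96.9 155.4] fix [ 3.3 43.3] zbed 137.4 rpy [-1.571 -0.    -0.181] F [-0.   -0.72 -0.26] Ffix [ 0.13 -0.71] op 0.598
[ 3.79553522 61.21113104] [537.59034453 114.46846409 113.8785317 ]
black [ 327  115   40   39 1222] ((599.1784057617188, 147.4627685546875), (31.75043487548828, 28.421791076660156), 83.19039916992188) h [85.  87.5 88.9] [598.6 149.2  86.6]
black [322 132   2  18  27] ((582.3924560546875, 145.28271484375), (14.211629867553711, 0.9268757700920105), 79.82978820800781) h [61.5 62.8 64.8] [582.5 146.   63. ]
black [267 179  20  25 289] ((538.141357421875, 119.5263671875), (16.419944763183594, 14.024266242980957), 79.62069702148438) h [109.4 112.2 114.1] [540.  122.5 111.7]
black [ 325  247   47   38 1081] ((563.7246704101562, 95.14649963378906), (23.73775291442871, 9.00918197631836), 53.99406433105469) h [183.1 204.2 219.6] [566.3  99.6 202.2]
```

View pics/w15.png

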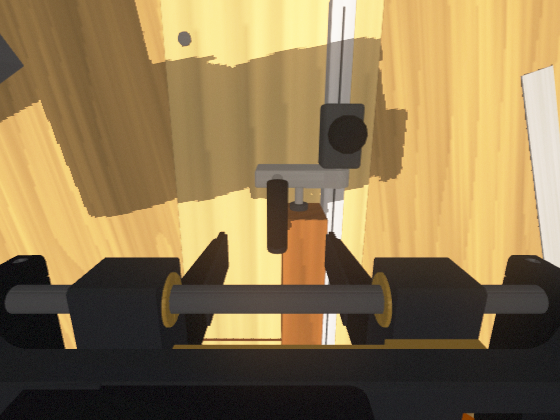

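The bar at (277,215) is centred between the jaws, and the knob hasn't moved. I'll descend and pinch.

Call:
move_arm --rows '[{"tx": 0.05,"ty": 2.5,"tz": -0.15,"rx": 0,"ry": 0,"rz": 0,"grip": 50},{"tx": 0,"ty": 2.6,"tz": 0,"rx": 0,"ry": 0,"rz": 0,"grip": 50},{"tx": 0,"ty": 2.5,"tz": 0,"rx": 0,"ry": 0,"rz": 0,"grip": 50},{"tx": 0,"ty": 0,"tz": 0,"rx": 0,"ry": 0,"rz": 0,"grip": 5},{"tx": 0,"ty": 0,"tz": 0,"rx": 0,"ry": 0,"rz": 0,"grip": 5},{"tx": 0,"ty": 0,"tz": 0,"rx": 0,"ry": 0,"rz": 0,"grip": 5},{"tx": 0,"ty": 0,"tz": 0,"rx": 0,"ry": 0,"rz": 0,"grip": 5},{"tx": 0,"ty": 0,"tz": 0,"rx": 0,"ry": 0,"rz": 0,"grip": 5},{"tx": 0,"ty": 0,"tz": 0,"rx": 0,"ry": 0,"rz": 0,"grip": 5},{"tx": 0,"ty": 0,"tz": 0,"rx": 0,"ry": 0,"rz": 0,"grip": 5}]'

```text
t: 19.6
eef_pos: [533.6, 93.9, 80.4]
tcp_rot: [-1.571, 0.0, -0.184]
ft_force: [-4.7, 0.3, 7.4]
opening: 0.161
```

Run:
```python
from plan import *
st()
T=np.linspace(0,1.7,20); x=55*(np.sin(T)-np.cos(T)); zz=55*(np.sin(T)+np.cos(T))
print([(round(a,2),round(b,2)) for a,b in zip((np.diff(x)/10).tolist(),(-np.diff(zz)/10).tolist())])
```

```text
t 19.6 w [533.6  93.9  80.4] fix [ 3.7 40.2] zbed 62.4 rpy [-1.571  0.    -0.184] F [-4.69  0.3   7.4 ] Ffix [-4.67 -0.57] op 0.161
[(0.51, -0.47), (0.55, -0.42), (0.59, -0.37), (0.62, -0.32), (0.65, -0.26), (0.67, -0.2), (0.68, -0.14), (0.69, -0.08), (0.7, -0.02), (0.69, 0.04), (0.69, 0.11), (0.68, 0.17), (0.66, 0.23), (0.63, 0.29), (0.61, 0.34), (0.57, 0.39), (0.54, 0.44), (0.49, 0.49), (0.45, 0.53)]
```

Call:
move_arm --rows '[{"tx": 0.51,"ty": -0.47,"tz": 0,"rx": 0,"ry": 0,"rz": 0,"grip": 5},{"tx": 0.55,"ty": -0.42,"tz": 0,"rx": 0,"ry": 0,"rz": 0,"grip": 5},{"tx": 0.59,"ty": -0.37,"tz": 0,"rx": 0,"ry": 0,"rz": 0,"grip": 5},{"tx": 0.62,"ty": -0.32,"tz": 0,"rx": 0,"ry": 0,"rz": 0,"grip": 5}]'

```text
t: 19.93
eef_pos: [552.7, 90.1, 96.2]
tcp_rot: [-1.572, 0.008, -0.183]
ft_force: [-16.5, -0.4, 17.0]
opening: 0.164
```

Run:
```python
from plan import *
st()
```

```text
t 19.9333 w [552.7  90.1  96.2] fix [23.2 40. ] zbed 78.2 rpy [-1.572  0.008 -0.183] F [-16.49  -0.4   16.99] Ffix [-16.14  -3.43] op 0.164
```

We're inside the arc radially by about 2 mm, so I'll correct that on the way.

Call:
move_arm --rows '[{"tx": 0.55,"ty": -0.46,"tz": 0,"rx": 0,"ry": 0,"rz": 0,"grip": 5},{"tx": 0.64,"ty": -0.25,"tz": 0,"rx": 0,"ry": 0,"rz": 0,"grip": 5},{"tx": 0.68,"ty": -0.14,"tz": 0,"rx": 0,"ry": 0,"rz": 0,"grip": 5}]'

```text
t: 20.18
eef_pos: [573.2, 86.3, 104.8]
tcp_rot: [-1.572, 0.003, -0.183]
ft_force: [-10.5, -0.5, 8.4]
opening: 0.161
```

Run:
```python
from plan import *
st()
```

```text
t 20.1833 w [573.2  86.3 104.8] fix [44.  40.1] zbed 86.8 rpy [-1.572  0.003 -0.183] F [-10.53  -0.47   8.45] Ffix [-10.26  -2.4 ] op 0.161
```

Call:
move_arm --rows '[{"tx": 0.69,"ty": -0.1,"tz": 0,"rx": 0,"ry": 0,"rz": 0,"grip": 5},{"tx": 0.7,"ty": -0.02,"tz": 0,"rx": 0,"ry": 0,"rz": 0,"grip": 5},{"tx": 0.69,"ty": 0.04,"tz": 0,"rx": 0,"ry": 0,"rz": 0,"grip": 5},{"tx": 0.69,"ty": 0.11,"tz": 0,"rx": 0,"ry": 0,"rz": 0,"grip": 5},{"tx": 0.68,"ty": 0.17,"tz": 0,"rx": 0,"ry": 0,"rz": 0,"grip": 5}]'

```text
t: 20.6
eef_pos: [608.0, 79.7, 102.6]
tcp_rot: [-1.571, 0.002, -0.184]
ft_force: [-5.6, -1.9, 6.5]
opening: 0.16
```

Run:
```python
from plan import *
st()
```

```text
t 20.6 w [608.   79.7 102.6] fix [79.4 40. ] zbed 84.6 rpy [-1.571  0.002 -0.184] F [-5.6  -1.91  6.53] Ffix [-5.15 -2.91] op 0.16
```

Call:
move_arm --rows '[{"tx": 0.66,"ty": 0.22,"tz": 0,"rx": 0,"ry": 0,"rz": 0,"grip": 5},{"tx": 0.63,"ty": 0.29,"tz": 0,"rx": 0,"ry": 0,"rz": 0,"grip": 5},{"tx": 0.61,"ty": 0.34,"tz": 0,"rx": 0,"ry": 0,"rz": 0,"grip": 5},{"tx": 0.57,"ty": 0.39,"tz": 0,"rx": 0,"ry": 0,"rz": 0,"grip": 5},{"tx": 0.54,"ty": 0.44,"tz": 0,"rx": 0,"ry": 0,"rz": 0,"grip": 5},{"tx": 0.49,"ty": 0.49,"tz": 0,"rx": 0,"ry": 0,"rz": 0,"grip": 5},{"tx": 0.45,"ty": 0.5,"tz": 0,"rx": 0,"ry": 0,"rz": 0,"grip": 5}]'

```text
t: 21.18
eef_pos: [647.0, 72.4, 75.6]
tcp_rot: [-1.571, 0.002, -0.184]
ft_force: [-5.1, -1.4, 4.3]
opening: 0.159
```

Run:
```python
from plan import *
st()
```

```text
t 21.1833 w [647.   72.4  75.6] fix [119.1  40. ] zbed 57.6 rpy [-1.571  0.002 -0.184] F [-5.14 -1.37  4.32] Ffix [-4.8  -2.29] op 0.159
```

The stop is at about 1.64 rad. I'll release, rise and check.

Call:
move_arm --rows '[{"tx": 0,"ty": 0,"tz": 0,"rx": 0,"ry": 0,"rz": 0,"grip": 5},{"tx": 0,"ty": 0,"tz": 0,"rx": 0,"ry": 0,"rz": 0,"grip": 60},{"tx": 0,"ty": 0,"tz": 0,"rx": 0,"ry": 0,"rz": 0,"grip": 60},{"tx": 0,"ty": 0,"tz": 0,"rx": 0,"ry": 0,"rz": 0,"grip": 60},{"tx": 0,"ty": 0,"tz": 0,"rx": 0,"ry": 0,"rz": 0,"grip": 60},{"tx": 0,"ty": 0,"tz": 0,"rx": 0,"ry": 0,"rz": 0,"grip": 60},{"tx": 0,"ty": -2,"tz": 0,"rx": 0,"ry": 0,"rz": 0,"grip": 60},{"tx": 0,"ty": -3.5,"tz": 0,"rx": 0,"ry": 0,"rz": 0,"grip": 60},{"tx": 0,"ty": -3.5,"tz": 0,"rx": 0,"ry": 0,"rz": 0,"grip": 60},{"tx": 0,"ty": -3.5,"tz": 0,"rx": 0,"ry": 0,"rz": 0,"grip": 60}]'

```text
t: 22.02
eef_pos: [647.4, 72.8, 201.4]
tcp_rot: [-1.571, 0.0, -0.184]
ft_force: [-0.1, -0.6, 0.5]
opening: 0.596
```

Call:
move_arm --rows '[{"tx": 0,"ty": 0,"tz": 3.5,"rx": 0,"ry": 0,"rz": 0,"grip": 60},{"tx": 0,"ty": 0,"tz": 4,"rx": 0,"ry": 0,"rz": 0,"grip": 60},{"tx": 0,"ty": 0,"tz": 4,"rx": 0,"ry": 0,"rz": 0,"grip": 60},{"tx": 0,"ty": 0,"tz": 4,"rx": 0,"ry": 0,"rz": 0,"grip": 60},{"tx": 0,"ty": 0,"tz": 4,"rx": 0,"ry": 0,"rz": 0,"grip": 60},{"tx": 0,"ty": 0,"tz": 4,"rx": 0,"ry": 0,"rz": 0,"grip": 60},{"tx": 0,"ty": 0,"tz": 4,"rx": 0,"ry": 0,"rz": 0,"grip": 60},{"tx": 0,"ty": 0,"tz": 0,"rx": 0,"ry": 0,"rz": 0,"grip": 60},{"tx": 0,"ty": 0,"tz": 0,"rx": 0,"ry": 0,"rz": 0,"grip": 60}]'

```text
t: 22.77
eef_pos: [697.4, 345.3, 199.0]
tcp_rot: [-1.571, 0.001, -0.181]
ft_force: [0.2, -0.6, -0.8]
opening: 0.601
```

```bash
python3 - <<'E'
from plan import *
st(); snap('top','t4')
p=load('t4')['p'][120:270,155:365]; cv2.imwrite('pics/t4z.png',cv2.resize(p,None,fx=3.6,fy=3.6,interpolation=cv2.INTER_CUBIC))
E
python3 m.py t4; python3 m.py top0|tail -2
```

```text
t 22.7667 w [697.4 345.3 199. ] fix [118.4 317.5] zbed 181.0 rpy [-1.571e+00  1.000e-03 -1.810e-01] F [ 0.16 -0.62 -0.76] Ffix [ 0.27 -0.58] op 0.601
bed h 17.898123137698462 fixture minAreaRect ((0.0, 0.0), (0.0, 0.0), 0.0)
fence ((567.0824584960938, -33.66313171386719), (281.8731689453125, 20.88432502746582), 79.38835144042969) h 39.943268250836695 dir yaw -0.19257303 pt 565.2304 -47.11304
blank top ((544.00927734375, 10.078659057617188), (149.48391723632812, 39.40540313720703), 79.54634857177734) h 72.78373549119806 yaw -0.18519458 mean [543.6083     10.1404915] 941
black [  25   12  139  275 7661] ((549.413818359375, 262.5577392578125), (410.608642578125, 99.33832550048828), 23.26782989501953) h [483.6 573.3 671.2] [531.7 218.3 568.9]
black [58 73  9  5 29] ((667.446533203125, 313.6968078613281), (2.725525140762329, 12.035128593444824), 16.1495418548584) h [489.2 492.6 494.2] [667.2 313.7 492. ]
black [235 138  21   8 108] ((648.3966064453125, 78.80450439453125), (50.850345611572266, 12.585893630981445), 78.26404571533203) h [103.9 107.2 110.5] [648.2  78.2 107. ]
black [212 159  13  12 126] ((599.525390625, 150.77938842773438), (31.101436614990234, 26.21394157409668), 88.2369384765625) h [68.9 87.9 91.5] [599.4 148.8  85.6]
black [ 10 188   4  37  83] ((465.1676025390625, 314.9330749511719), (45.448612213134766, 10.809721946716309), 15.743678092956543) h [594.6 598.5 610.8] [465.7 313.8 600. ]
black [234 139  22   9 120] ((645.4703979492188, 79.6444091796875), (52.41144561767578, 13.26148509979248), 79.68704223632812) h [107.7 110.8 113.6] [644.9  78.8 110.5]
black [211 159  16  14 175] ((599.4962158203125, 150.0991973876953), (37.7794189453125, 30.283414840698242), 81.0500717163086) h [65.5 86.6 90.9] [598.  148.4  80.1]
```

View pics/t4z.png

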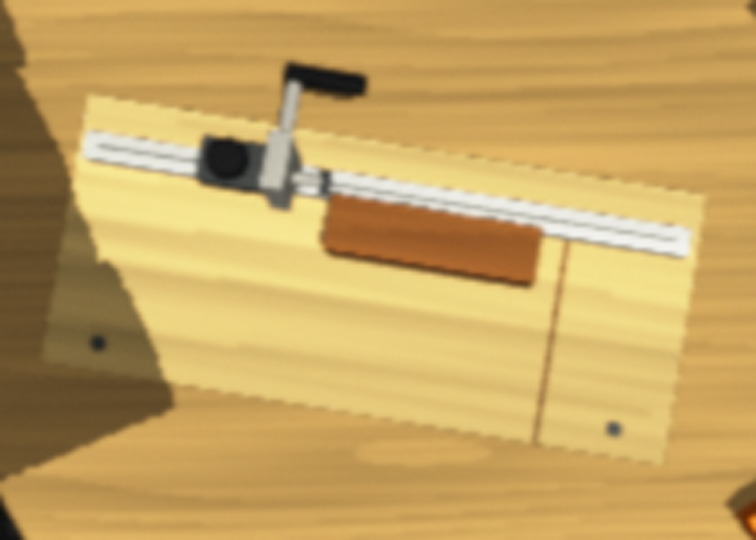

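The top view shows the stop up and back, the knob where it was, and the blank flush (x ≈ 29.3, angle within 0.003 rad). Its +y end is at y ≈ 34.8, against 34.9 at contact. I'll hand the job in.

Run:
```python
from plan import *
print(env.job_done()); st()
```

```text
the job is handed in; nothing more can be done
None
the job is handed in; nothing more can be done
```

I flipped the stop down onto its end stop (felt at 12 N). I then slid the blank along the fence until its end bore on the set screw. The wrist read about 11 N for over 0.5 s, of which 2–3 N was sliding friction. After releasing the blank I flipped the stop back up to about 1.64 rad and handed in at about 23 s of the 72 s. The hand-in gave no verdict.

**Last checks (top camera, arm clear of the fixture):**
- **Blank:** its centre line is at x ≈ 29.3 mm, parallel to the fence within 0.003 rad and flat. Its end is at y ≈ 34.8 mm, against 34.9 mm at contact.
- **Carriage:** the knob is where it was, to within the 1–2 mm the pictures can resolve. The largest force along the fence was about 12 N, under the 18 N slip limit.
- **Bystanders:** the arm went nowhere near the pear, disc or wax, but I did not re-measure them at the end.

**What failed or disagreed:**
- **Tool offset:** the real jaws stand about 28 mm behind the stated TCP. My first two attempts to pinch the bar closed above it and nudged it by a few mm. I corrected the height from the wrist camera's depth, and the pinches held after that.
- **First move calls:** they were refused until every key was given in each row.
- **Cameras:** the wrist view put the screw head about 2 mm nearer than the arm position and top view did. That is about the stated calibration error, so I relied on the felt contact.

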